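Unlock the die drawer, kit it to the sample and lock it

TASK

Make up the die drawer for the next candle-embossing job: turn the lock knob on the cabinet back (anticlockwise) past its click to unlock it, pull the drawer well out, and sort the dies so that the drawer holds every die whose shape matches the sample lying in the small dark frame, and no other: a die of another shape left in the drawer goes into one of the two trays, where the others stay, all lying flat with the stud up. Then push the drawer fully shut and, only after that, turn the knob clockwise past its click so that it stays locked; leave the loose tin lid on the table where it is.

Things in the scene. Friction and masses are not known exactly. Their poses are not given: they have to be found in the camera images.
- sample_frame: dark steel square frame, 86 x 86 mm outside, 76 mm inside, 10 mm high, fixed to the table near the robot by the trays; origin: centre, on the table. The sample plaque that lies within it shows the shape wanted for this job
- sample_bar: sample plaque: plywood disc 70 mm in diameter, 6 mm thick, with a two-lobed sample die plate (bar, same outline as the loose dies, without the stud) screwed flat on it; fixed. Origin: centre of the underside. It lies either inside sample_frame (then this is the wanted shape) or out of use at the right of the table
- sample_trefoil: sample plaque: plywood disc 70 mm in diameter, 6 mm thick, with a three-lobed sample die plate (trefoil, same outline as the loose dies, without the stud) screwed flat on it; fixed. Origin: centre of the underside. It lies either inside sample_frame (then this is the wanted shape) or out of use at the right of the table
- sample_cross: sample plaque: plywood disc 70 mm in diameter, 6 mm thick, with a four-lobed sample die plate (cross, same outline as the loose dies, without the stud) screwed flat on it; fixed. Origin: centre of the underside. It lies either inside sample_frame (then this is the wanted shape) or out of use at the right of the table
- tray_1: left die tray, fixed: plywood, 145 mm along its x, 135 mm along its y, floor 6 mm above the table, rim 14 mm high and 5 mm thick all round; origin: centre, on the table. Dies start here in a rough 2 x 2 pattern about 62 mm apart, in mixed order
- tray_2: middle die tray, fixed: plywood, 145 mm along its x, 135 mm along its y, floor 6 mm above the table, rim 14 mm high and 5 mm thick all round; origin: centre, on the table. Dies start here in a rough 2 x 2 pattern about 62 mm apart, in mixed order
- cabinet: small grey steel die cabinet, fixed: 150 mm deep (its x), 170 mm wide (its y), 70 mm high, open at the front (-x side, towards the robot) where its one drawer slides out along its -x; origin: centre of the underside
- drawer (a joint): how far the drawer stands out, in m: 0 shut (as it starts), 0.12 fully out. Sliding friction about 2 N; it stays where it is left. The lock does not hold it by force, but it must not be moved while locked
- drawer_floor (a point): centre of the drawer's inner floor, 6 mm above the table; axes as the cabinet's. The inside measures 133 mm along x (-0.068 at the front panel to 0.065) and 152 mm along y; side walls 36 mm high. When the drawer is fully out, the part of the floor from the front panel to about x = +0.045 lies clear of the cabinet's top
- drawer_handle (a point): middle of the drawer's straight steel pull bar, 50 mm above the table; the bar is about 10 mm thick and 90 mm long along the cabinet's y, on two posts at its ends, and stands 35 mm off the front panel (at the cabinet's -x side of it), so a finger fits between from above; the front panel is 170 mm wide and its top edge is 61 mm above the table
- lock_knob (a joint): lock knob on the cabinet's top, vertical axis: stops at 0 (unlocked side) and 1.2 rad (locked side), growing clockwise seen from above; starts at 0.95 to 1.18. At 0.6 it has a click: from 0.35 up, or 0.88 down, to 0.6 a sprung detent resists by up to 0.2 N m, then it springs on to the far side of that band; elsewhere it turns freely. Above 0.8 it is locked, below 0.4 unlocked
- knob_grip (a point): middle of the knob's upright black finger bar, on its axis, 97 mm above the table: the bar is 12 mm thick along the point's x, 44 mm long along the point's y and 26 mm high (its top is 13 mm above this point, the disc below it 13 mm under this point). The point turns with the knob; the axis stands 35 mm behind the cabinet's centre (cabinet x = +0.035)
- bar_1: loose aluminium embossing die no. 1 with two opposite lobes (bar): 10 mm thick plate, lobes 14 mm wide with rounded ends reaching 27 mm from the centre, one straight bar 54 mm long; on its centre stands a round steel handling stud 12 mm in diameter and 32 mm tall (42 mm high in all), 70 g. Origin: centre of the underside, z up along the stud, one lobe along +x. Absent in some starts (None)
- bar_2: loose aluminium embossing die no. 2 with two opposite lobes (bar): 10 mm thick plate, lobes 14 mm wide with rounded ends reaching 27 mm from the centre, one straight bar 54 mm long; on its centre stands a round steel handling stud 12 mm in diameter and 32 mm tall (42 mm high in all), 70 g. Origin: centre of the underside, z up along the stud, one lobe along +x. Absent in some starts (None)
- bar_3: loose aluminium embossing die no. 3 with two opposite lobes (bar): 10 mm thick plate, lobes 14 mm wide with rounded ends reaching 27 mm from the centre, one straight bar 54 mm long; on its centre stands a round steel handling stud 12 mm in diameter and 32 mm tall (42 mm high in all), 70 g. Origin: centre of the underside, z up along the stud, one lobe along +x. Absent in some starts (None)
- trefoil_1: loose aluminium embossing die no. 1 with three lobes (trefoil): 10 mm thick plate, lobes 14 mm wide with rounded ends reaching 27 mm from the centre, 120 degrees apart; on its centre stands a round steel handling stud 12 mm in diameter and 32 mm tall (42 mm high in all), 70 g. Origin: centre of the underside, z up along the stud, one lobe along +x. Absent in some starts (None)
- trefoil_2: loose aluminium embossing die no. 2 with three lobes (trefoil): 10 mm thick plate, lobes 14 mm wide with rounded ends reaching 27 mm from the centre, 120 degrees apart; on its centre stands a round steel handling stud 12 mm in diameter and 32 mm tall (42 mm high in all), 70 g. Origin: centre of the underside, z up along the stud, one lobe along +x. Absent in some starts (None)
- trefoil_3: loose aluminium embossing die no. 3 with three lobes (trefoil): 10 mm thick plate, lobes 14 mm wide with rounded ends reaching 27 mm from the centre, 120 degrees apart; on its centre stands a round steel handling stud 12 mm in diameter and 32 mm tall (42 mm high in all), 70 g. Origin: centre of the underside, z up along the stud, one lobe along +x. Absent in some starts (None)
- cross_1: loose aluminium embossing die no. 1 with four lobes (cross): 10 mm thick plate, lobes 14 mm wide with rounded ends reaching 27 mm from the centre, 90 degrees apart, a plus sign; on its centre stands a round steel handling stud 12 mm in diameter and 32 mm tall (42 mm high in all), 70 g. Origin: centre of the underside, z up along the stud, one lobe along +x. Absent in some starts (None)
- cross_2: loose aluminium embossing die no. 2 with four lobes (cross): 10 mm thick plate, lobes 14 mm wide with rounded ends reaching 27 mm from the centre, 90 degrees apart, a plus sign; on its centre stands a round steel handling stud 12 mm in diameter and 32 mm tall (42 mm high in all), 70 g. Origin: centre of the underside, z up along the stud, one lobe along +x. Absent in some starts (None)
- cross_3: loose aluminium embossing die no. 3 with four lobes (cross): 10 mm thick plate, lobes 14 mm wide with rounded ends reaching 27 mm from the centre, 90 degrees apart, a plus sign; on its centre stands a round steel handling stud 12 mm in diameter and 32 mm tall (42 mm high in all), 70 g. Origin: centre of the underside, z up along the stud, one lobe along +x. Absent in some starts (None)
- tin_lid: bystander: loose gold tin jar lid lying flat on the table, 71 mm in diameter, 13 mm high; origin: centre of the underside

How it is judged:
On the way, in this order (a step that is already met when the one before it is completed fails the run):
1. the knob is turned back past its click, the drawer still shut (value of joint lock_knob below 0.4 rad and value of joint drawer below 0.02 m), for 0.2 s.
2. the drawer is pulled out at least 7 cm (value of joint drawer above 0.07 m), for 0.2 s.
3. with the drawer still open, every die of the sample's shape lies flat in it and every other die in a tray (((horizontal distance between sample_bar and sample_frame below 0.03 m and (x of bar_1 in the frame of drawer_floor between -0.068 and 0.068 m and y of bar_1 in the frame of drawer_floor between -0.079 and 0.079 m and z of bar_1 in the frame of drawer_floor between -0.005 and 0.006 m and angle between bar_1's own z axis and vertical below 0.15 rad)) or (not (horizontal distance between sample_bar and sample_frame below 0.03 m) and ((x of bar_1 in the frame of tray_1 between -0.0725 and 0.0725 m and y of bar_1 in the frame of tray_1 between -0.0675 and 0.0675 m and z of bar_1 in the frame of tray_1 between 0.001 and 0.012 m and angle between bar_1's own z axis and vertical below 0.15 rad) or (x of bar_1 in the frame of tray_2 between -0.0725 and 0.0725 m and y of bar_1 in the frame of tray_2 between -0.0675 and 0.0675 m and z of bar_1 in the frame of tray_2 between 0.001 and 0.012 m and angle between bar_1's own z axis and vertical below 0.15 rad)))) and ((horizontal distance between sample_bar and sample_frame below 0.03 m and (x of bar_2 in the frame of drawer_floor between -0.068 and 0.068 m and y of bar_2 in the frame of drawer_floor between -0.079 and 0.079 m and z of bar_2 in the frame of drawer_floor between -0.005 and 0.006 m and angle between bar_2's own z axis and vertical below 0.15 rad)) or (not (horizontal distance between sample_bar and sample_frame below 0.03 m) and ((x of bar_2 in the frame of tray_1 between -0.0725 and 0.0725 m and y of bar_2 in the frame of tray_1 between -0.0675 and 0.0675 m and z of bar_2 in the frame of tray_1 between 0.001 and 0.012 m and angle between bar_2's own z axis and vertical below 0.15 rad) or (x of bar_2 in the frame of tray_2 between -0.0725 and 0.0725 m and y of bar_2 in the frame of tray_2 between -0.0675 and 0.0675 m and z of bar_2 in the frame of tray_2 between 0.001 and 0.012 m and angle between bar_2's own z axis and vertical below 0.15 rad)))) and ((horizontal distance between sample_bar and sample_frame below 0.03 m and (x of bar_3 in the frame of drawer_floor between -0.068 and 0.068 m and y of bar_3 in the frame of drawer_floor between -0.079 and 0.079 m and z of bar_3 in the frame of drawer_floor between -0.005 and 0.006 m and angle between bar_3's own z axis and vertical below 0.15 rad)) or (not (horizontal distance between sample_bar and sample_frame below 0.03 m) and ((x of bar_3 in the frame of tray_1 between -0.0725 and 0.0725 m and y of bar_3 in the frame of tray_1 between -0.0675 and 0.0675 m and z of bar_3 in the frame of tray_1 between 0.001 and 0.012 m and angle between bar_3's own z axis and vertical below 0.15 rad) or (x of bar_3 in the frame of tray_2 between -0.0725 and 0.0725 m and y of bar_3 in the frame of tray_2 between -0.0675 and 0.0675 m and z of bar_3 in the frame of tray_2 between 0.001 and 0.012 m and angle between bar_3's own z axis and vertical below 0.15 rad)))) and ((horizontal distance between sample_trefoil and sample_frame below 0.03 m and (x of trefoil_1 in the frame of drawer_floor between -0.068 and 0.068 m and y of trefoil_1 in the frame of drawer_floor between -0.079 and 0.079 m and z of trefoil_1 in the frame of drawer_floor between -0.005 and 0.006 m and angle between trefoil_1's own z axis and vertical below 0.15 rad)) or (not (horizontal distance between sample_trefoil and sample_frame below 0.03 m) and ((x of trefoil_1 in the frame of tray_1 between -0.0725 and 0.0725 m and y of trefoil_1 in the frame of tray_1 between -0.0675 and 0.0675 m and z of trefoil_1 in the frame of tray_1 between 0.001 and 0.012 m and angle between trefoil_1's own z axis and vertical below 0.15 rad) or (x of trefoil_1 in the frame of tray_2 between -0.0725 and 0.0725 m and y of trefoil_1 in the frame of tray_2 between -0.0675 and 0.0675 m and z of trefoil_1 in the frame of tray_2 between 0.001 and 0.012 m and angle between trefoil_1's own z axis and vertical below 0.15 rad)))) and ((horizontal distance between sample_trefoil and sample_frame below 0.03 m and (x of trefoil_2 in the frame of drawer_floor between -0.068 and 0.068 m and y of trefoil_2 in the frame of drawer_floor between -0.079 and 0.079 m and z of trefoil_2 in the frame of drawer_floor between -0.005 and 0.006 m and angle between trefoil_2's own z axis and vertical below 0.15 rad)) or (not (horizontal distance between sample_trefoil and sample_frame below 0.03 m) and ((x of trefoil_2 in the frame of tray_1 between -0.0725 and 0.0725 m and y of trefoil_2 in the frame of tray_1 between -0.0675 and 0.0675 m and z of trefoil_2 in the frame of tray_1 between 0.001 and 0.012 m and angle between trefoil_2's own z axis and vertical below 0.15 rad) or (x of trefoil_2 in the frame of tray_2 between -0.0725 and 0.0725 m and y of trefoil_2 in the frame of tray_2 between -0.0675 and 0.0675 m and z of trefoil_2 in the frame of tray_2 between 0.001 and 0.012 m and angle between trefoil_2's own z axis and vertical below 0.15 rad)))) and ((horizontal distance between sample_trefoil and sample_frame below 0.03 m and (x of trefoil_3 in the frame of drawer_floor between -0.068 and 0.068 m and y of trefoil_3 in the frame of drawer_floor between -0.079 and 0.079 m and z of trefoil_3 in the frame of drawer_floor between -0.005 and 0.006 m and angle between trefoil_3's own z axis and vertical below 0.15 rad)) or (not (horizontal distance between sample_trefoil and sample_frame below 0.03 m) and ((x of trefoil_3 in the frame of tray_1 between -0.0725 and 0.0725 m and y of trefoil_3 in the frame of tray_1 between -0.0675 and 0.0675 m and z of trefoil_3 in the frame of tray_1 between 0.001 and 0.012 m and angle between trefoil_3's own z axis and vertical below 0.15 rad) or (x of trefoil_3 in the frame of tray_2 between -0.0725 and 0.0725 m and y of trefoil_3 in the frame of tray_2 between -0.0675 and 0.0675 m and z of trefoil_3 in the frame of tray_2 between 0.001 and 0.012 m and angle between trefoil_3's own z axis and vertical below 0.15 rad)))) and ((horizontal distance between sample_cross and sample_frame below 0.03 m and (x of cross_1 in the frame of drawer_floor between -0.068 and 0.068 m and y of cross_1 in the frame of drawer_floor between -0.079 and 0.079 m and z of cross_1 in the frame of drawer_floor between -0.005 and 0.006 m and angle between cross_1's own z axis and vertical below 0.15 rad)) or (not (horizontal distance between sample_cross and sample_frame below 0.03 m) and ((x of cross_1 in the frame of tray_1 between -0.0725 and 0.0725 m and y of cross_1 in the frame of tray_1 between -0.0675 and 0.0675 m and z of cross_1 in the frame of tray_1 between 0.001 and 0.012 m and angle between cross_1's own z axis and vertical below 0.15 rad) or (x of cross_1 in the frame of tray_2 between -0.0725 and 0.0725 m and y of cross_1 in the frame of tray_2 between -0.0675 and 0.0675 m and z of cross_1 in the frame of tray_2 between 0.001 and 0.012 m and angle between cross_1's own z axis and vertical below 0.15 rad)))) and ((horizontal distance between sample_cross and sample_frame below 0.03 m and (x of cross_2 in the frame of drawer_floor between -0.068 and 0.068 m and y of cross_2 in the frame of drawer_floor between -0.079 and 0.079 m and z of cross_2 in the frame of drawer_floor between -0.005 and 0.006 m and angle between cross_2's own z axis and vertical below 0.15 rad)) or (not (horizontal distance between sample_cross and sample_frame below 0.03 m) and ((x of cross_2 in the frame of tray_1 between -0.0725 and 0.0725 m and y of cross_2 in the frame of tray_1 between -0.0675 and 0.0675 m and z of cross_2 in the frame of tray_1 between 0.001 and 0.012 m and angle between cross_2's own z axis and vertical below 0.15 rad) or (x of cross_2 in the frame of tray_2 between -0.0725 and 0.0725 m and y of cross_2 in the frame of tray_2 between -0.0675 and 0.0675 m and z of cross_2 in the frame of tray_2 between 0.001 and 0.012 m and angle between cross_2's own z axis and vertical below 0.15 rad)))) and ((horizontal distance between sample_cross and sample_frame below 0.03 m and (x of cross_3 in the frame of drawer_floor between -0.068 and 0.068 m and y of cross_3 in the frame of drawer_floor between -0.079 and 0.079 m and z of cross_3 in the frame of drawer_floor between -0.005 and 0.006 m and angle between cross_3's own z axis and vertical below 0.15 rad)) or (not (horizontal distance between sample_cross and sample_frame below 0.03 m) and ((x of cross_3 in the frame of tray_1 between -0.0725 and 0.0725 m and y of cross_3 in the frame of tray_1 between -0.0675 and 0.0675 m and z of cross_3 in the frame of tray_1 between 0.001 and 0.012 m and angle between cross_3's own z axis and vertical below 0.15 rad) or (x of cross_3 in the frame of tray_2 between -0.0725 and 0.0725 m and y of cross_3 in the frame of tray_2 between -0.0675 and 0.0675 m and z of cross_3 in the frame of tray_2 between 0.001 and 0.012 m and angle between cross_3's own z axis and vertical below 0.15 rad)))) and value of joint drawer above 0.03 m), for 0.2 s.
4. the drawer is pushed shut (within 5 mm), the knob still unlocked (value of joint drawer below 0.005 m and value of joint lock_knob below 0.5 rad), for 0.2 s.
5. the knob is turned past its click (value of joint lock_knob above 0.8 rad), for 0.2 s.
At the end, for the whole second after the job is handed in: Every present die of the sample's shape lies flat (within 0.15 rad, stud up) on the drawer's floor and every other die flat in either tray; the drawer shut to within 5 mm and the knob beyond 0.8 rad (((horizontal distance between sample_bar and sample_frame below 0.03 m and (x of bar_1 in the frame of drawer_floor between -0.068 and 0.068 m and y of bar_1 in the frame of drawer_floor between -0.079 and 0.079 m and z of bar_1 in the frame of drawer_floor between -0.005 and 0.006 m and angle between bar_1's own z axis and vertical below 0.15 rad)) or (not (horizontal distance between sample_bar and sample_frame below 0.03 m) and ((x of bar_1 in the frame of tray_1 between -0.0725 and 0.0725 m and y of bar_1 in the frame of tray_1 between -0.0675 and 0.0675 m and z of bar_1 in the frame of tray_1 between 0.001 and 0.012 m and angle between bar_1's own z axis and vertical below 0.15 rad) or (x of bar_1 in the frame of tray_2 between -0.0725 and 0.0725 m and y of bar_1 in the frame of tray_2 between -0.0675 and 0.0675 m and z of bar_1 in the frame of tray_2 between 0.001 and 0.012 m and angle between bar_1's own z axis and vertical below 0.15 rad)))) and ((horizontal distance between sample_bar and sample_frame below 0.03 m and (x of bar_2 in the frame of drawer_floor between -0.068 and 0.068 m and y of bar_2 in the frame of drawer_floor between -0.079 and 0.079 m and z of bar_2 in the frame of drawer_floor between -0.005 and 0.006 m and angle between bar_2's own z axis and vertical below 0.15 rad)) or (not (horizontal distance between sample_bar and sample_frame below 0.03 m) and ((x of bar_2 in the frame of tray_1 between -0.0725 and 0.0725 m and y of bar_2 in the frame of tray_1 between -0.0675 and 0.0675 m and z of bar_2 in the frame of tray_1 between 0.001 and 0.012 m and angle between bar_2's own z axis and vertical below 0.15 rad) or (x of bar_2 in the frame of tray_2 between -0.0725 and 0.0725 m and y of bar_2 in the frame of tray_2 between -0.0675 and 0.0675 m and z of bar_2 in the frame of tray_2 between 0.001 and 0.012 m and angle between bar_2's own z axis and vertical below 0.15 rad)))) and ((horizontal distance between sample_bar and sample_frame below 0.03 m and (x of bar_3 in the frame of drawer_floor between -0.068 and 0.068 m and y of bar_3 in the frame of drawer_floor between -0.079 and 0.079 m and z of bar_3 in the frame of drawer_floor between -0.005 and 0.006 m and angle between bar_3's own z axis and vertical below 0.15 rad)) or (not (horizontal distance between sample_bar and sample_frame below 0.03 m) and ((x of bar_3 in the frame of tray_1 between -0.0725 and 0.0725 m and y of bar_3 in the frame of tray_1 between -0.0675 and 0.0675 m and z of bar_3 in the frame of tray_1 between 0.001 and 0.012 m and angle between bar_3's own z axis and vertical below 0.15 rad) or (x of bar_3 in the frame of tray_2 between -0.0725 and 0.0725 m and y of bar_3 in the frame of tray_2 between -0.0675 and 0.0675 m and z of bar_3 in the frame of tray_2 between 0.001 and 0.012 m and angle between bar_3's own z axis and vertical below 0.15 rad)))) and ((horizontal distance between sample_trefoil and sample_frame below 0.03 m and (x of trefoil_1 in the frame of drawer_floor between -0.068 and 0.068 m and y of trefoil_1 in the frame of drawer_floor between -0.079 and 0.079 m and z of trefoil_1 in the frame of drawer_floor between -0.005 and 0.006 m and angle between trefoil_1's own z axis and vertical below 0.15 rad)) or (not (horizontal distance between sample_trefoil and sample_frame below 0.03 m) and ((x of trefoil_1 in the frame of tray_1 between -0.0725 and 0.0725 m and y of trefoil_1 in the frame of tray_1 between -0.0675 and 0.0675 m and z of trefoil_1 in the frame of tray_1 between 0.001 and 0.012 m and angle between trefoil_1's own z axis and vertical below 0.15 rad) or (x of trefoil_1 in the frame of tray_2 between -0.0725 and 0.0725 m and y of trefoil_1 in the frame of tray_2 between -0.0675 and 0.0675 m and z of trefoil_1 in the frame of tray_2 between 0.001 and 0.012 m and angle between trefoil_1's own z axis and vertical below 0.15 rad)))) and ((horizontal distance between sample_trefoil and sample_frame below 0.03 m and (x of trefoil_2 in the frame of drawer_floor between -0.068 and 0.068 m and y of trefoil_2 in the frame of drawer_floor between -0.079 and 0.079 m and z of trefoil_2 in the frame of drawer_floor between -0.005 and 0.006 m and angle between trefoil_2's own z axis and vertical below 0.15 rad)) or (not (horizontal distance between sample_trefoil and sample_frame below 0.03 m) and ((x of trefoil_2 in the frame of tray_1 between -0.0725 and 0.0725 m and y of trefoil_2 in the frame of tray_1 between -0.0675 and 0.0675 m and z of trefoil_2 in the frame of tray_1 between 0.001 and 0.012 m and angle between trefoil_2's own z axis and vertical below 0.15 rad) or (x of trefoil_2 in the frame of tray_2 between -0.0725 and 0.0725 m and y of trefoil_2 in the frame of tray_2 between -0.0675 and 0.0675 m and z of trefoil_2 in the frame of tray_2 between 0.001 and 0.012 m and angle between trefoil_2's own z axis and vertical below 0.15 rad)))) and ((horizontal distance between sample_trefoil and sample_frame below 0.03 m and (x of trefoil_3 in the frame of drawer_floor between -0.068 and 0.068 m and y of trefoil_3 in the frame of drawer_floor between -0.079 and 0.079 m and z of trefoil_3 in the frame of drawer_floor between -0.005 and 0.006 m and angle between trefoil_3's own z axis and vertical below 0.15 rad)) or (not (horizontal distance between sample_trefoil and sample_frame below 0.03 m) and ((x of trefoil_3 in the frame of tray_1 between -0.0725 and 0.0725 m and y of trefoil_3 in the frame of tray_1 between -0.0675 and 0.0675 m and z of trefoil_3 in the frame of tray_1 between 0.001 and 0.012 m and angle between trefoil_3's own z axis and vertical below 0.15 rad) or (x of trefoil_3 in the frame of tray_2 between -0.0725 and 0.0725 m and y of trefoil_3 in the frame of tray_2 between -0.0675 and 0.0675 m and z of trefoil_3 in the frame of tray_2 between 0.001 and 0.012 m and angle between trefoil_3's own z axis and vertical below 0.15 rad)))) and ((horizontal distance between sample_cross and sample_frame below 0.03 m and (x of cross_1 in the frame of drawer_floor between -0.068 and 0.068 m and y of cross_1 in the frame of drawer_floor between -0.079 and 0.079 m and z of cross_1 in the frame of drawer_floor between -0.005 and 0.006 m and angle between cross_1's own z axis and vertical below 0.15 rad)) or (not (horizontal distance between sample_cross and sample_frame below 0.03 m) and ((x of cross_1 in the frame of tray_1 between -0.0725 and 0.0725 m and y of cross_1 in the frame of tray_1 between -0.0675 and 0.0675 m and z of cross_1 in the frame of tray_1 between 0.001 and 0.012 m and angle between cross_1's own z axis and vertical below 0.15 rad) or (x of cross_1 in the frame of tray_2 between -0.0725 and 0.0725 m and y of cross_1 in the frame of tray_2 between -0.0675 and 0.0675 m and z of cross_1 in the frame of tray_2 between 0.001 and 0.012 m and angle between cross_1's own z axis and vertical below 0.15 rad)))) and ((horizontal distance between sample_cross and sample_frame below 0.03 m and (x of cross_2 in the frame of drawer_floor between -0.068 and 0.068 m and y of cross_2 in the frame of drawer_floor between -0.079 and 0.079 m and z of cross_2 in the frame of drawer_floor between -0.005 and 0.006 m and angle between cross_2's own z axis and vertical below 0.15 rad)) or (not (horizontal distance between sample_cross and sample_frame below 0.03 m) and ((x of cross_2 in the frame of tray_1 between -0.0725 and 0.0725 m and y of cross_2 in the frame of tray_1 between -0.0675 and 0.0675 m and z of cross_2 in the frame of tray_1 between 0.001 and 0.012 m and angle between cross_2's own z axis and vertical below 0.15 rad) or (x of cross_2 in the frame of tray_2 between -0.0725 and 0.0725 m and y of cross_2 in the frame of tray_2 between -0.0675 and 0.0675 m and z of cross_2 in the frame of tray_2 between 0.001 and 0.012 m and angle between cross_2's own z axis and vertical below 0.15 rad)))) and ((horizontal distance between sample_cross and sample_frame below 0.03 m and (x of cross_3 in the frame of drawer_floor between -0.068 and 0.068 m and y of cross_3 in the frame of drawer_floor between -0.079 and 0.079 m and z of cross_3 in the frame of drawer_floor between -0.005 and 0.006 m and angle between cross_3's own z axis and vertical below 0.15 rad)) or (not (horizontal distance between sample_cross and sample_frame below 0.03 m) and ((x of cross_3 in the frame of tray_1 between -0.0725 and 0.0725 m and y of cross_3 in the frame of tray_1 between -0.0675 and 0.0675 m and z of cross_3 in the frame of tray_1 between 0.001 and 0.012 m and angle between cross_3's own z axis and vertical below 0.15 rad) or (x of cross_3 in the frame of tray_2 between -0.0725 and 0.0725 m and y of cross_3 in the frame of tray_2 between -0.0675 and 0.0675 m and z of cross_3 in the frame of tray_2 between 0.001 and 0.012 m and angle between cross_3's own z axis and vertical below 0.15 rad)))) and value of joint drawer below 0.005 m and value of joint lock_knob above 0.8 rad); the robot touches nothing.
It fails at once if the loose tin lid is shifted more than 4 cm (distance of tin_lid from where it was at the start of the episode above 0.04 m).
It fails at once if the drawer stands open while the knob is on its locked side (value of joint lock_knob above 0.7 rad and value of joint drawer above 0.02 m).
Of bar_1, bar_2, bar_3 only 2 to 3 are there at a start; the rules pass over those that are not, and their reading is None.
Of trefoil_1, trefoil_2, trefoil_3 only 2 to 3 are there at a start; the rules pass over those that are not, and their reading is None.
Of cross_1, cross_2, cross_3 only 2 to 3 are there at a start; the rules pass over those that are not, and their reading is None.
At some moment in a run one of bar_1, bar_2, bar_3, trefoil_1, trefoil_2, trefoil_3, cross_1, cross_2, cross_3 may be knocked a few centimetres aside while the robot is not near it.
It also fails if it takes over 210 s, if anything falls off the work surface, if the arm or the gripper's body presses on something with over 40 N, if the wrist force passes 120 N, or if a joint passes its speed limit or range.

ROBOT

A 6-joint arm with a two-finger parallel gripper is mounted at the origin on the work surface; the furniture and walls round the work are solid. World frame = base frame: x ahead of the robot, y to its left, z up, the work surface at z = 0. Lengths are in m, angles in rad, forces in N, time in s.
With the tool pointing down it reaches from about 0.4 to 0.825 m from the base axis. Payload 7 kg.
Tool frame: the origin (TCP) lies midway between the tips of the shut fingers; the grasp point (between the pads) lies bot.tcp_to_grasp behind it (bot.tcp_to_grasp is the distance from the TCP to the grasp point, in m); z points along the fingers, y is the line along which they close (so a half turn about z gives the same grasp; the last joint's range is limited). The gripper opens to 88 mm and grips with 3 to 60 N. Pads are 19 mm wide; open, the fingers measure 130 mm over their backs; the gripper's body (78 mm by 193 mm) begins 47 mm behind the grasp point.
Start: joints at [1.573, 0.359, 0.012, 0, -1.224, -0.288], TCP at [0.19, 0.648, 0.196] pointing down, gripper open.
Joint ranges: [-3.07, 3.07], [-1.43, 2.12], [-1.02, 1.25], [-3.03, 1.67], [-3.05, -0], [-3.03, 3.03]. Speed limits (rad/s): [2.39, 2.39, 3.01, 3.14, 3.14, 3.14].

INTERFACE

Orientations are given as a unit quaternion [w, x, y, z].
In Python, from station import bot gives the robot as it stands. The module is installed in compiled form; this text tells all that it offers.
- The arm moves only by the shell command python3 -m crank 'ROWS'. ROWS is JSON, a list of rows, each an object with "gripper": the opening in per cent of the stroke, from 0 (shut) to 100 (fully open); "slide": the shift along the tool's x, y, z in cm, a list of three; "delta_rot": the turn, a rotation vector about the tool's x, y, z in rad, a list of three. In form: [{"gripper": gripper, "slide": [x, y, z], "delta_rot": [rx, ry, rz]}, ...]. A call has 1 to 12 rows; each row is the pose to reach, as a shift and turn from the pose commanded when the call began, along the tool's axes at that moment; what a row does not reach only later rows make up. A row lasts 1/10 s, in which the tool goes at most 50 mm and 8.59 degrees, less where a joint would pass 70% of its speed; a pose out of reach is approached as far as the arm can. A call with a gripper value outside its range is refused whole. The fingers move at their own pace and stop on an object; the grip force is fixed at half the most. Time passes only in rows, so rows that repeat a pose let the fingers close. It gives the time, the measured TCP pose, the force, the opening and the grip force at its end, in the units of the state.
- bot.state(): the state, without advancing time (a new reading comes with each control period).
- bot.read_camera(name): name is "side" or "top" or "wrist"; returns a dict with "frame" (384x512x3 uint8, red, green, blue), "mtx" (3x3 intrinsics, pixels), "extrinsics" (4x4, takes a point from camera to world coordinates); the wrist camera has in their place "mount" (4x4, takes a point from camera to tool coordinates, whose origin is the TCP and whose axes are the flange's). Camera axes: x right, y down, z forward; pixel columns grow to the right and rows downward; lengths in m; the calibration is good to about 2 mm. The wrist camera is an equidistant fisheye: a pixel r from the principal point sees the ray r / f radians off the axis. A picture is of the moment at which its call begins: read the wrist's pose just before it. There is no depth.
- bot.sign_off(): hands the job in; it is judged then, once.
Trained networks look in the newest picture that a camera, given by its name, has taken for a name from the list of things; names that differ only in an ending like _2 or _b are one class to them, and where a whole thing is asked for, a point or a joint stands for the part that bears it (a point fixed in the world has none). Each returns a list of dicts, best first, with "confidence" (0 to 1); they miss things now and then, are a little off and sometimes report something else, mostly with a low value. They report only what shows in the picture. A call takes as long as a camera call.
- bot.masks_of(camera, thing): "region" (384x512 bool, what is visible of it) and "rect" ([left, top, right, bottom] in pixels, round what is visible of it).
- bot.tip_of(camera, thing): "pixel" ([column, row] in pixels: a listed point, or the origin of a listed thing).
The state is a dict: "clock": time; "q": joint angles; "joint_velocities": joint speeds; "joint_efforts": joint torques, N m; "ee_pos": TCP position; "tool_rot": TCP orientation; "contact_force": force on the tool from outside, world axes, zero at the start; "torque": the same for the moment, N m; "gripper_width": finger opening in m; "grasp_force": force on a finger pad.
Only numpy, scipy, OpenCV 4.12 (cv2) and the standard library are available. Lean on these libraries where they do the work, as an engineer would, in place of code of your own. Each camera call takes 0.05 s, during which the arm holds its last target. There are 200 camera calls.

## Working session

There is one attempt and no reset: what is moved stays moved. The work goes in short steps, Python scripts to look and compute and a shell command to move; the robot and the scene stay as the last step left them, time stands still between calls to the robot, and variables do not carry over. Pictures are saved under pics/ and viewed, at most 14 in all, crops included, and the job is handed in when it is done.

```bash
mkdir -p pics; cat > h.py <<'E'
import numpy as np, cv2
from scipy.spatial.transform import Rotation as R
from station import bot
def pix2w(cam,uv,z):
    K=cam["mtx"];T=np.array(cam["extrinsics"])
    d=T[:3,:3]@np.linalg.solve(np.array(K),[uv[0],uv[1],1.]);o=T[:3,3]
    return o+d*(z-o[2])/d[2]
def save(cam,name):
    cv2.imwrite("pics/"+name,cv2.cvtColor(cam["frame"],cv2.COLOR_RGB2BGR))
def Rt(s=None):
    s=s or bot.state();q=s["tool_rot"];return R.from_quat([q[1],q[2],q[3],q[0]]).as_matrix()
def E():
    s=bot.state();print("t",s["clock"],"p",np.round(s["ee_pos"],4),"rot\n",np.round(Rt(s),3))
E
python3 - <<'E'
from h import *
E();print(bot.tcp_to_grasp, bot.state())
t=bot.read_camera("top");save(t,"top0.png");print(t["mtx"],np.round(t["extrinsics"],3))
s=bot.read_camera("side");save(s,"side0.png");print(np.round(s["extrinsics"],3))
Z=dict(sample_frame=0.01,sample_bar=.01,sample_trefoil=.01,sample_cross=.01,tray_1=0,tray_2=0,cabinet=0,drawer_handle=.05,knob_grip=.097,bar_1=.006,trefoil_1=.006,cross_1=.006,tin_lid=0)
for n,z in Z.items():
    for r in bot.tip_of("top",n):
        if r["confidence"]>.3: print(n,round(r["confidence"],2),np.round(r["pixel"],1),np.round(pix2w(t,r["pixel"],z),4))
big=cv2.resize(cv2.cvtColor(t["frame"],cv2.COLOR_RGB2BGR),(800,600),interpolation=cv2.INTER_CUBIC);cv2.imwrite("pics/top0b.png",big)
E
```

```text
t 0.0 p [0.1902 0.6471 0.1949] rot
 [[ 0.959 -0.282 -0.   ]
 [-0.282 -0.959 -0.002]
 [ 0.     0.002 -1.   ]]
0.0188 {'clock': 0.0, 'q': array([ 1.57310788e+00,  3.59396269e-01,  1.09870075e-02, -3.71799192e-04,
       -1.22410007e+00, -2.88089804e-01]), 'joint_velocities': array([ 0.00021522, -0.0001732 , -0.00029698, -0.00145456, -0.00076491,
       -0.00072391]), 'joint_efforts': array([ 8.34954608e-05, -5.82722247e+01,  2.93058103e+01,  6.99725792e+00,
        6.95596682e-03, -1.44915562e-04]), 'ee_pos': array([0.19016188, 0.64705052, 0.19488151]), 'tool_rot': array([ 8.72780177e-04,  9.89799310e-01, -1.42466002e-01, -4.90168544e-05]), 'contact_force': array([ 0.20271514,  0.01592562, -0.31479568]), 'torque': array([ 0.01205721,  0.02583439, -0.00477071]), 'grasp_force': 0.0, 'gripper_width': 0.08747626865400593}
[[447.9089238    0.         267.13652884]
 [  0.         447.9089238  194.69893522]
 [  0.           0.           1.        ]] [[ 0.017 -0.991  0.134  0.307]
 [-1.    -0.02  -0.021 -0.209]
 [ 0.024 -0.133 -0.991  1.197]
 [ 0.     0.     0.     1.   ]]
[[-0.964 -0.168  0.2
[... 628 characters left out ...]
76  0.    ]
drawer_handle 0.57 [292.3 215.7] [ 0.4088 -0.2991  0.05  ]
knob_grip 0.77 [312.5 157.8] [ 0.5516 -0.3449  0.097 ]
knob_grip 0.67 [208.6 226.9] [ 0.3733 -0.0904  0.097 ]
knob_grip 0.65 [369.  166.3] [ 0.5329 -0.4874  0.097 ]
bar_1 0.64 [213.  168.7] [ 0.5359 -0.0871  0.006 ]
bar_1 0.48 [138.4 183.8] [0.4906 0.1106 0.006 ]
bar_1 0.46 [235.1 169.8] [ 0.5341 -0.1467  0.006 ]
trefoil_1 0.52 [165.2 190.4] [0.4742 0.0384 0.006 ]
trefoil_1 0.47 [165.1 165.8] [0.5411 0.0419 0.006 ]
cross_1 0.7 [213.3 188.8] [ 0.4811 -0.0897  0.006 ]
cross_1 0.63 [235.7 187.9] [ 0.4847 -0.1496  0.006 ]
tin_lid 0.69 [206.6 230.2] [ 0.3703 -0.0749  0.    ]
tin_lid 0.34 [303.4 172.9] [ 0.5306 -0.3321  0.    ]
```

View pics/top0b.png

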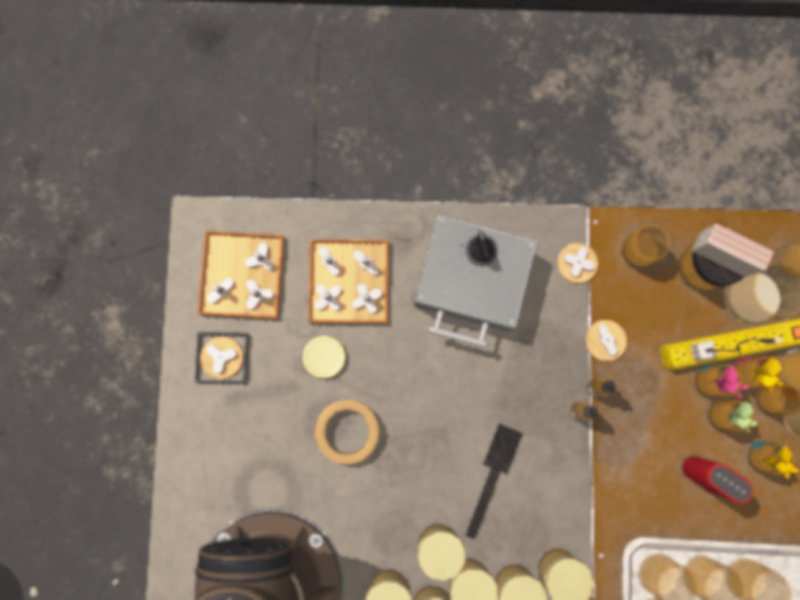

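View pics/side0.png

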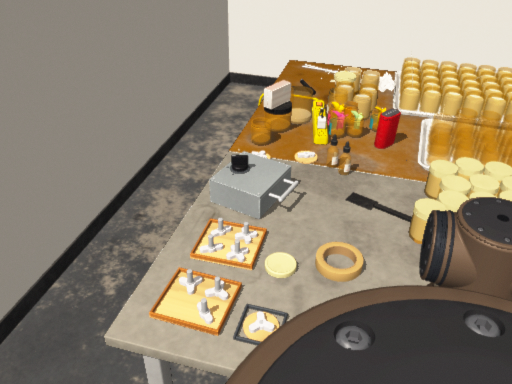

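The wanted shape is the trefoil: the frame at about (221,358) in the enlarged top view holds a three-lobed plate. Tray 1 has three dies around (240,275), tray 2 has four around (348,280), and the cabinet is at (476,270). I'll look closer with the wrist camera.

```bash
python3 -m crank '[{"gripper":100,"slide":[49.5,54.9,-10],"delta_rot":[0,0,0]},{"gripper":100,"slide":[49.5,54.9,-10],"delta_rot":[0,0,0]},{"gripper":100,"slide":[49.5,54.9,-10],"delta_rot":[0,0,0]},{"gripper":100,"slide":[49.5,54.9,-10],"delta_rot":[0,0,0]},{"gripper":100,"slide":[49.5,54.9,-10],"delta_rot":[0,0,0]},{"gripper":100,"slide":[49.5,54.9,-10],"delta_rot":[0,0,0]},{"gripper":100,"slide":[49.5,54.9,-10],"delta_rot":[0,0,0]},{"gripper":100,"slide":[49.5,54.9,-10],"delta_rot":[0,0,0]},{"gripper":100,"slide":[49.5,54.9,-10],"delta_rot":[0,0,0]},{"gripper":100,"slide":[49.5,54.9,-10],"delta_rot":[0,0,0]},{"gripper":100,"slide":[49.5,54.9,-10],"delta_rot":[0,0,0]},{"gripper":100,"slide":[49.5,54.9,-10],"delta_rot":[0,0,0]}]'
python3 - <<'E'
from h import *
E()
E
```

```text
clock: 1.95
ee_pos: [0.4482, 0.1098, 0.2772]
tool_rot: [-0.001, 0.99, -0.142, 0.001]
contact_force: [1.2, 1.6, -0.1]
gripper_width: 0.0876
grasp_force: 0.0
t 1.95 p [0.4482 0.1098 0.2772] rot
 [[ 0.96  -0.281  0.001]
 [-0.281 -0.96   0.001]
 [ 0.001 -0.001 -1.   ]]
```

```bash
python3 -m crank '[{"gripper":100,"slide":[9.6,10.7,-2],"delta_rot":[0,0,0]},{"gripper":100,"slide":[9.6,10.7,-2],"delta_rot":[0,0,0]},{"gripper":100,"slide":[9.6,10.7,-2],"delta_rot":[0,0,0]},{"gripper":100,"slide":[9.6,10.7,-2],"delta_rot":[0,0,0]},{"gripper":100,"slide":[9.6,10.7,-2],"delta_rot":[0,0,0]},{"gripper":100,"slide":[9.6,10.7,-2],"delta_rot":[0,0,0]}]'
cat >> h.py <<'E'
def wray(cam,uv,s):
    K=np.array(cam["mtx"]);M=np.array(cam["mount"])
    x=(uv[0]-K[0,2])/K[0,0];y=(uv[1]-K[1,2])/K[1,1];r=np.hypot(x,y)
    d=np.array([np.sin(r)*x/max(r,1e-9),np.sin(r)*y/max(r,1e-9),np.cos(r)])
    return np.array(s["ee_pos"])+Rt(s)@M[:3,3], Rt(s)@M[:3,:3]@d
def wpix2w(cam,uv,z,s):
    o,d=wray(cam,uv,s);return o+d*(z-o[2])/d[2]
def wproj(cam,P,s):
    K=np.array(cam["mtx"]);M=np.array(cam["mount"])
    p=M[:3,:3].T@(Rt(s).T@(np.array(P)-s["ee_pos"])-M[:3,3]);r=np.hypot(*p[:2]);th=np.arctan2(r,p[2])
    return K[0,0]*th*p[0]/r+K[0,2],K[1,1]*th*p[1]/r+K[1,2]
E
python3 - <<'E'
from h import *
E()
s=bot.state();c=bot.read_camera("wrist");save(c,"w0.png");print(np.round(c["mtx"],1),np.round(c["mount"],3))
Z=dict(sample_frame=0.01,sample_trefoil=.01,sample_cross=.01,tray_1=0,cabinet=0,bar_1=.006,trefoil_1=.006,cross_1=.006,tin_lid=0,drawer_handle=.05,knob_grip=.097)
for n,z in Z.items():
    for r in bot.tip_of("wrist",n):
        if r["confidence"]>.3: print(n,round(r["confidence"],2),np.round(r["pixel"],1),np.round(wpix2w(c,r["pixel"],z,s),4))
E
```

```text
clock: 2.55
ee_pos: [0.5094, -0.0177, 0.2962]
tool_rot: [-0.0, 0.99, -0.142, -0.0]
contact_force: [-0.6, -0.2, 0.4]
gripper_width: 0.0874
grasp_force: 0.0
t 2.55 p [ 0.5094 -0.0177  0.2962] rot
 [[ 0.959 -0.282 -0.   ]
 [-0.282 -0.959  0.   ]
 [-0.    -0.    -1.   ]]
[[297.3   0.  256.9]
 [  0.  297.3 191.5]
 [  0.    0.    1. ]] [[ 0.001 -0.955 -0.298  0.081]
 [ 1.     0.     0.002 -0.001]
 [-0.002 -0.298  0.955 -0.188]
 [ 0.     0.     0.     1.   ]]
sample_trefoil 0.6 [218.4 241.6] [0.3736 0.0938 0.01  ]
sample_cross 0.82 [488.1  76.6] [ 0.5432 -0.4994  0.01  ]
tray_1 0.95 [207.9 162.5] [0.5135 0.0664 0.    ]
tray_1 0.67 [311.  135.4] [ 0.5094 -0.1109  0.    ]
cabinet 0.89 [420.1 105. ] [ 0.5146 -0.3226  0.    ]
bar_1 0.8 [286.5 122.2] [ 0.5417 -0.0769  0.006 ]
bar_1 0.63 [327.5 117.4] [ 0.5321 -0.1441  0.006 ]
bar_1 0.62 [192.5 188.1] [0.4801 0.1051 0.006 ]
trefoil_1 0.82 [229.6 176.5] [0.4812 0.0377 0.006 ]
trefoil_1 0.77 [218.  141.8] [0.5423 0.0383 0.006 ]
cross_1 0.82 [336.2 147.6] [ 0.4796 -0.1465  0.006 ]
cross_1 0.75 [301.5 159.6] [ 0.4755 -0.0847  0.006 ]
drawer_handle 0.95 [432.2 167.9] [ 0.413  -0.2994  0.05  ]
knob_grip 0.7 [334.2 149.6] [ 0.498  -0.1229  0.097 ]
knob_grip 0.69 [449.4  84.6] [ 0.5496 -0.3269  0.097 ]
knob_grip 0.37 [229.3 180.1] [0.4967 0.0249 0.097 ]
knob_grip 0.36 [289.4 124.2] [ 0.5468 -0.0728  0.097 ]
```

View pics/w0.png

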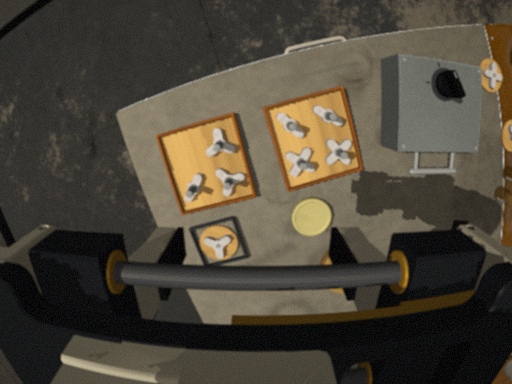

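```bash
python3 -m crank '[{"gripper":100,"slide":[7,30,0],"delta_rot":[0,0,0]},{"gripper":100,"slide":[7,30,0],"delta_rot":[0,0,0]},{"gripper":100,"slide":[7,30,0],"delta_rot":[0,0,0]},{"gripper":100,"slide":[7,30,0],"delta_rot":[0,0,0]},{"gripper":100,"slide":[7,30,0],"delta_rot":[0,0,0]},{"gripper":100,"slide":[7,30,0],"delta_rot":[0,0,0]},{"gripper":100,"slide":[7,30,0],"delta_rot":[0,0,0]},{"gripper":100,"slide":[7,30,0],"delta_rot":[0,0,0]},{"gripper":100,"slide":[7,30,0],"delta_rot":[0,0,0]}]'
python3 - <<'E'
from h import *
E()
s=bot.state();c=bot.read_camera("wrist");save(c,"w1.png")
Z=dict(cabinet=0,drawer_handle=.05,knob_grip=.097)
for n,z in Z.items():
    for r in bot.tip_of("wrist",n):
        if r["confidence"]>.3: print(n,round(r["confidence"],2),np.round(r["pixel"],1),np.round(wpix2w(c,r["pixel"],z,s),4))
m=bot.masks_of("wrist","knob_grip");print([(x["confidence"],x["rect"]) for x in m])
m=bot.masks_of("wrist","drawer_handle");print([(x["confidence"],x["rect"]) for x in m])
im=cv2.cvtColor(c["frame"],cv2.COLOR_RGB2BGR);cv2.imwrite("pics/w1b.png",cv2.resize(im[0:260,130:476],(792,595),interpolation=cv2.INTER_CUBIC))
E
```

```text
clock: 4.05
ee_pos: [0.4923, -0.3253, 0.2961]
tool_rot: [-0.0, 0.99, -0.143, -0.0]
contact_force: [0.6, 1.3, 0.9]
gripper_width: 0.0875
grasp_force: 0.0
t 4.05 p [ 0.4923 -0.3253  0.2961] rot
 [[ 0.959 -0.282 -0.   ]
 [-0.282 -0.959  0.   ]
 [-0.    -0.    -1.   ]]
cabinet 0.79 [253.7 136.2] [ 0.5165 -0.3272  0.    ]
drawer_handle 0.67 [258.6 213. ] [ 0.4047 -0.3025  0.05  ]
knob_grip 0.85 [250.2 117.3] [ 0.5523 -0.3339  0.097 ]
[(0.7, [233.9, 99.9, 269.4, 133.6])]
[]
```

View pics/w1b.png

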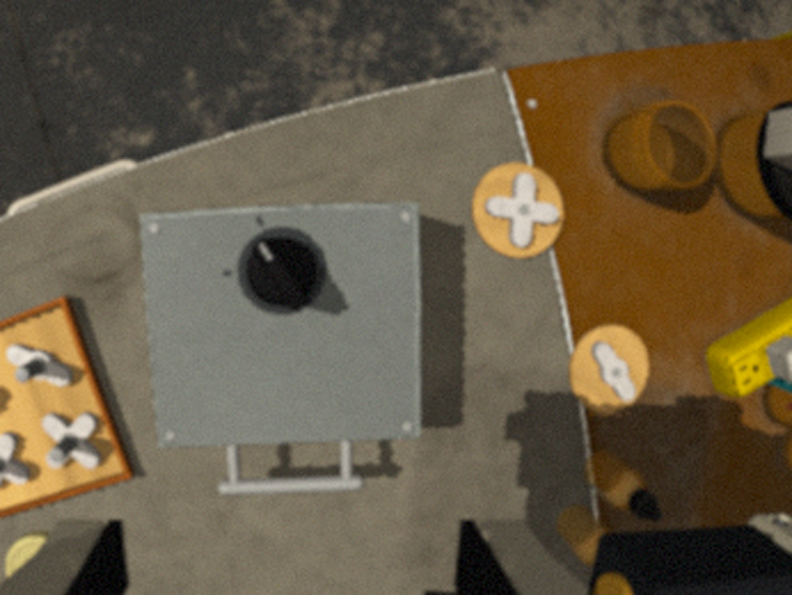

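```bash
cat > a.py <<'E'
from h import *
s=bot.state();c=bot.read_camera("wrist")
f=lambda p,z: wpix2w(c,(130+p[0]/2.289,p[1]/2.289),z,s)
C=[f(p,.07)[:2] for p in [(140,213),(417,204),(420,437),(162,445)]]
print(np.round(C,4),np.round(np.mean(C,0),4))
print("widths",[np.linalg.norm(C[i]-C[(i+1)%4]) for i in range(4)])
b=[f(p,.07)[:2] for p in [(153,229),(405,216),(406,427),(169,436)]]
for L in (C,b):
  for d in (L[0]-L[1],L[3]-L[2]): print("yaw y",np.arctan2(-d[0],d[1]))
  for d in (L[0]-L[3],L[1]-L[2]): print("yaw x",np.arctan2(d[1],d[0]))
p,q=f((270,260),.11)[:2],f((258,242),.11)[:2]
print("pointer",p,q,"dir",np.arctan2(*(q-p)[::-1]))
for m in [(228,272),(259,219)]: print("mark",f(m,.07))
print("bar end handle",f((222,489),.05),f((359,484),.05))
print(s["q"])
im=cv2.cvtColor(c["frame"],cv2.COLOR_RGB2BGR);cv2.imwrite("pics/k.png",cv2.resize(im[85:150,210:290],(800,650)[:2],interpolation=cv2.INTER_CUBIC)[:600])
E
python3 a.py
```

```text
[[ 0.6094 -0.2634]
 [ 0.5671 -0.4262]
 [ 0.4233 -0.3918]
 [ 0.4649 -0.2299]] [ 0.5161 -0.3278]
widths [np.float64(0.16821814921270545), np.float64(0.14785554721169905), np.float64(0.16711900323716705), np.float64(0.1483337575037603)]
yaw y -0.25416286904766466
yaw y -0.2514507666135876
yaw x -0.22767725376454565
yaw x -0.23503160524898808
yaw y -0.23449837422731537
yaw y -0.24432729068844095
yaw x -0.24335523757832603
yaw x -0.2467861341279192
pointer [ 0.55879147 -0.33228946] [ 0.5701904  -0.32884147] dir 0.29373324427547287
mark [ 0.55791663 -0.30428826  0.07      ]
mark [ 0.58348306 -0.33152606  0.07      ]
bar end handle [ 0.41799505 -0.25390738  0.05      ] [ 0.3951161  -0.34545381  0.05      ]
[-2.51576925e-01  1.70731769e-01 -1.63293272e-02 -1.54948683e-05
 -1.38303110e+00  1.53817250e+00]
```

View pics/k.png

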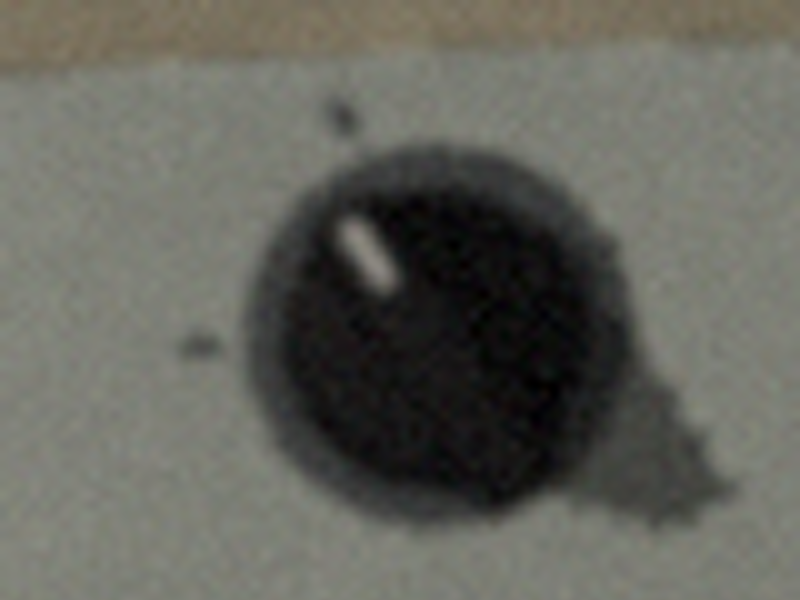

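The knob axis is at about (0.551, -0.335). The pointer at (365,250) in the crop gives a bar yaw of about 0.30, so the knob is at about 1.03 rad. Next I move above it and grip the bar.

```bash
python3 -m crank '[{"gripper":60,"slide":[5.9,-0.7,12],"delta_rot":[0,0,-0.59]},{"gripper":60,"slide":[5.9,-0.7,12],"delta_rot":[0,0,-0.59]},{"gripper":60,"slide":[5.9,-0.7,12],"delta_rot":[0,0,-0.59]},{"gripper":60,"slide":[5.9,-0.7,12],"delta_rot":[0,0,-0.59]},{"gripper":60,"slide":[5.9,-0.7,12],"delta_rot":[0,0,-0.59]},{"gripper":60,"slide":[5.9,-0.7,16],"delta_rot":[0,0,-0.59]},{"gripper":60,"slide":[5.9,-0.7,20.8],"delta_rot":[0,0,-0.59]},{"gripper":60,"slide":[5.9,-0.7,20.8],"delta_rot":[0,0,-0.59]},{"gripper":60,"slide":[5.9,-0.7,20.8],"delta_rot":[0,0,-0.59]}]'
python3 -m crank '[{"gripper":0,"slide":[0,0,0],"delta_rot":[0,0,0]},{"gripper":0,"slide":[0,0,0],"delta_rot":[0,0,0]},{"gripper":0,"slide":[0,0,0],"delta_rot":[0,0,0]},{"gripper":0,"slide":[0,0,0],"delta_rot":[0,0,0]},{"gripper":0,"slide":[0,0,0],"delta_rot":[0,0,0]},{"gripper":0,"slide":[0,0,0],"delta_rot":[0,0,0]},{"gripper":0,"slide":[0,0,0],"delta_rot":[0,0,0]},{"gripper":0,"slide":[0,0,0],"delta_rot":[0,0,0]}]'
python3 -c "
from h import *
E();s=bot.state();print(s['torque'],s['q'])"
```

```text
clock: 5.3
ee_pos: [0.5512, -0.3358, 0.0897]
tool_rot: [0.0, 0.989, 0.151, -0.0]
contact_force: [-0.8, -0.2, 1.1]
gripper_width: 0.0524
grasp_force: 0.0
clock: 6.1
ee_pos: [0.5509, -0.3355, 0.0882]
tool_rot: [-0.0, 0.988, 0.151, -0.0]
contact_force: [-0.0, 0.4, -0.0]
gripper_width: 0.0008
grasp_force: 0.0
t 6.1 p [ 0.5509 -0.3355  0.0882] rot
 [[ 0.954  0.299 -0.   ]
 [ 0.299 -0.954  0.   ]
 [-0.    -0.    -1.   ]]
[-0.11838117 -0.02465985 -0.01221568] [-2.45152531e-01  3.93145185e-01 -1.95914244e-01 -1.74089181e-05
 -9.81931344e-01  2.12009028e+00]
```

```bash
python3 - <<'E'
from h import *
c=bot.read_camera("wrist");im=cv2.cvtColor(c["frame"],cv2.COLOR_RGB2BGR)
s=bot.read_camera("side");t=cv2.cvtColor(s["frame"],cv2.COLOR_RGB2BGR)[120:240,180:320]
cv2.imwrite("pics/w2.png",np.hstack([im,cv2.resize(t,(448,384))])[:, :] if 0 else cv2.resize(np.hstack([im,cv2.resize(t,(448,384))]),(800,320)))
E
```

```text
(no output)
```

View pics/w2.png

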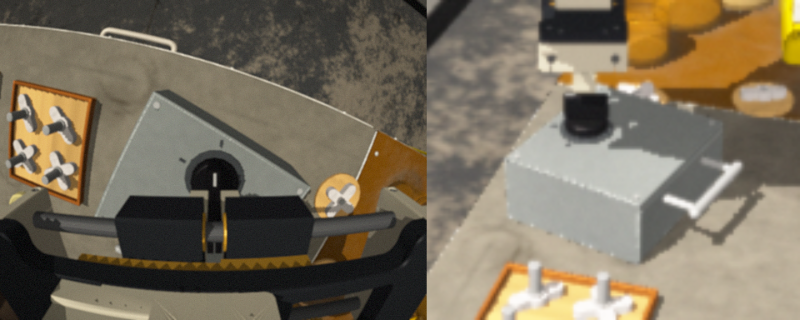

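```bash
python3 -m crank '[{"gripper":0,"slide":[0,0,0],"delta_rot":[0,0,0]},{"gripper":0,"slide":[0,0,0],"delta_rot":[0,0,0]}]'; python3 - <<'E'
from h import *
s=bot.state();print(s["gripper_width"],s["grasp_force"])
c=bot.read_camera("wrist");im=cv2.cvtColor(c["frame"],cv2.COLOR_RGB2BGR)
cv2.imwrite("pics/w3.png",cv2.resize(im[150:330,180:340],(712,600)[:2]))
for z in(.071,.088,.11):print(wproj(c,s["ee_pos"]*np.array([1,1,0])+[0,0,z],s))
E
```

```text
clock: 6.4
ee_pos: [0.5509, -0.3356, 0.0882]
tool_rot: [-0.0, 0.988, 0.151, -0.0]
contact_force: [0.5, -0.6, -0.4]
gripper_width: 0.0004
grasp_force: 0.0
0.00040743323892606905 0.0
(np.float64(257.47777734515216), np.float64(212.9387456927237))
(np.float64(257.5638419125267), np.float64(221.97316965281985))
(np.float64(257.69622554893283), np.float64(235.92188361177415))
```

View pics/w3.png

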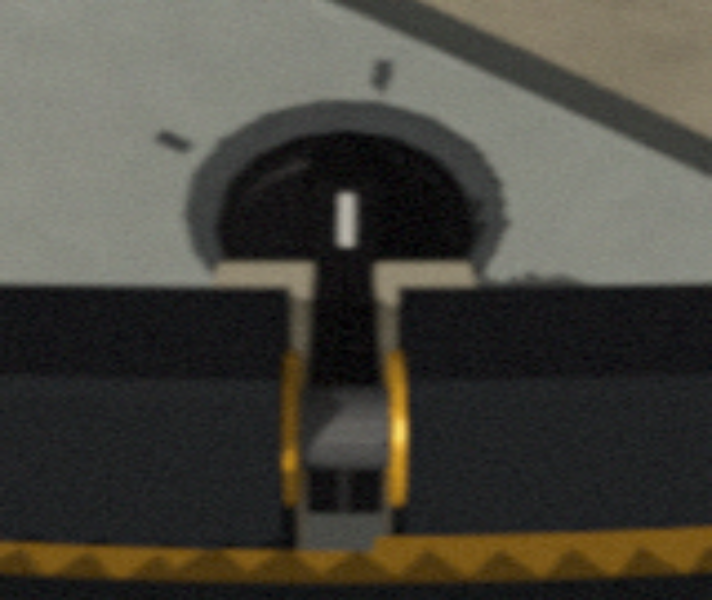

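The picture shows the pads holding the bar about 12 mm apart, aligned with the white pointer at (346,220). The width and grip-force readings say shut and are wrong, so I won't rely on them. I turn the knob back and watch the moment.

```bash
python3 -m crank '[{"gripper":0,"slide":[0,0,0],"delta_rot":[0,0,-0.1]},{"gripper":0,"slide":[0,0,0],"delta_rot":[0,0,-0.2]},{"gripper":0,"slide":[0,0,0],"delta_rot":[0,0,-0.3]}]'
python3 -c "
from h import *
s=bot.state();print(s['torque'],s['q'][5])"
python3 -m crank '[{"gripper":0,"slide":[0,0,0],"delta_rot":[0,0,-0.1]},{"gripper":0,"slide":[0,0,0],"delta_rot":[0,0,-0.2]},{"gripper":0,"slide":[0,0,0],"delta_rot":[0,0,-0.3]},{"gripper":0,"slide":[0,0,0],"delta_rot":[0,0,-0.4]},{"gripper":0,"slide":[0,0,0],"delta_rot":[0,0,-0.5]},{"gripper":0,"slide":[0,0,0],"delta_rot":[0,0,-0.55]},{"gripper":0,"slide":[0,0,0],"delta_rot":[0,0,-0.55]},{"gripper":0,"slide":[0,0,0],"delta_rot":[0,0,-0.55]},{"gripper":0,"slide":[0,0,0],"delta_rot":[0,0,-0.55]}]'
python3 - <<'E'
from h import *
s=bot.state();print(s["torque"],s["q"][5])
c=bot.read_camera("wrist");im=cv2.cvtColor(c["frame"],cv2.COLOR_RGB2BGR)
cv2.imwrite("pics/w4.png",cv2.resize(im[150:330,180:340],(712,600)[:2]))
E
```

```text
clock: 6.75
ee_pos: [0.5509, -0.3355, 0.0883]
tool_rot: [-0.0, 0.954, 0.299, -0.0]
contact_force: [-0.3, 0.3, -0.3]
gripper_width: 0.0004
grasp_force: 0.0
[-0.0725246  -0.0015145   0.03151484] 2.424223123892493
clock: 7.65
ee_pos: [0.5509, -0.3355, 0.0883]
tool_rot: [-0.0, 0.838, 0.545, -0.0]
contact_force: [-0.3, -0.2, -0.1]
gripper_width: 0.0003
grasp_force: 0.0
[-0.069682   -0.10776252  0.00533165] 2.968844052812457
```

View pics/w4.png

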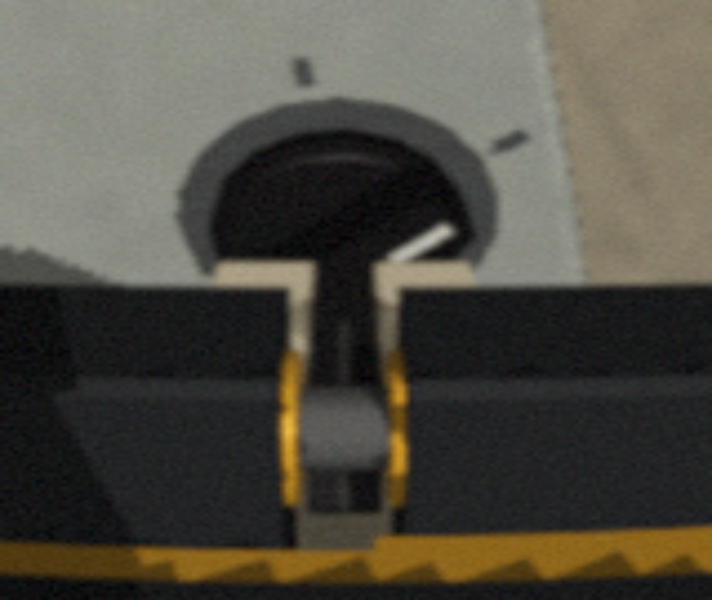

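```bash
python3 - <<'E'
from h import *
s=bot.state()
c=bot.read_camera("side");im=cv2.cvtColor(c["frame"],cv2.COLOR_RGB2BGR)
def pj(P):
    T=np.linalg.inv(c["extrinsics"]);p=T[:3,:3]@np.array(P)+T[:3,3];u=np.array(c["mtx"])@(p/p[2]);return u[:2]
x,y=s["ee_pos"][:2]
big=cv2.resize(im[130:220,190:290],(700,630)[:2],interpolation=cv2.INTER_CUBIC)
def mk(P,col):
    u=(pj(P)-[190,130]+.5)*7;cv2.drawMarker(big,tuple(int(v) for v in u),col,cv2.MARKER_CROSS,14,1)
mk(s["ee_pos"],(0,255,0));mk([x,y,.11],(0,0,255));mk([x,y,.07],(255,0,0))
for C in [[ 0.6094,-0.2634],[0.5671,-0.4262],[0.4233,-0.3918],[0.4649,-0.2299]]: mk(C+[.07],(255,0,255))
cv2.imwrite("pics/s1.png",big[:600])
E
```

```text
(no output)
```

View pics/s1.png

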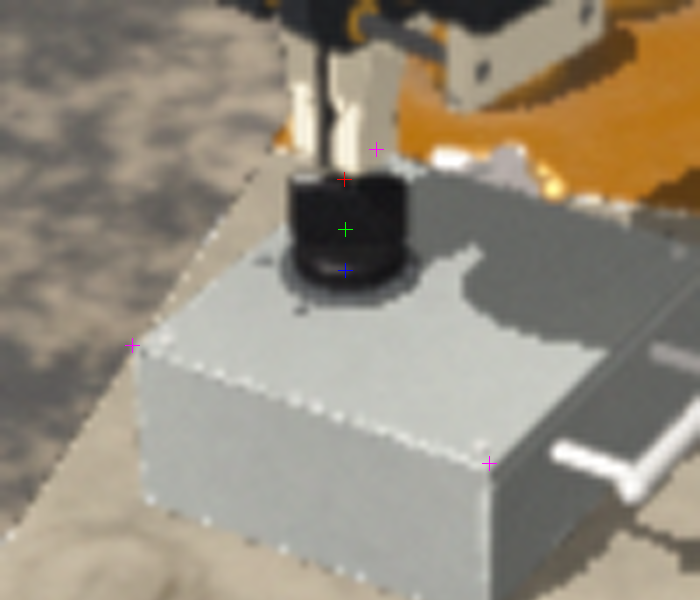

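```bash
for i in 1 2; do :; done; python3 -m crank '[{"gripper":0,"slide":[0,0,0.1],"delta_rot":[0,0,0]},{"gripper":0,"slide":[0,0,0.2],"delta_rot":[0,0,0]},{"gripper":0,"slide":[0,0,0.2],"delta_rot":[0,0,0]}]' | grep -E "ee_pos|contact"
python3 -m crank '[{"gripper":0,"slide":[0,0,0.1],"delta_rot":[0,0,0]},{"gripper":0,"slide":[0,0,0.2],"delta_rot":[0,0,0]},{"gripper":0,"slide":[0,0,0.2],"delta_rot":[0,0,0]}]' | grep -E "ee_pos|contact"
```

```text
ee_pos: [0.5508, -0.3355, 0.086]
contact_force: [-0.6, 0.8, -0.2]
ee_pos: [0.5508, -0.3355, 0.0841]
contact_force: [-0.1, -0.7, -0.3]
```

```bash
python3 -m crank '[{"gripper":0,"slide":[0,0,0.1],"delta_rot":[0,0,0]},{"gripper":0,"slide":[0,0,0.1],"delta_rot":[0,0,0]}]' | grep -E "ee_pos|contact"
python3 -m crank '[{"gripper":0,"slide":[0,0,0.1],"delta_rot":[0,0,0]},{"gripper":0,"slide":[0,0,0.1],"delta_rot":[0,0,0]}]' | grep -E "ee_pos|contact"
python3 - <<'E'
from h import *
s=bot.state()
c=bot.read_camera("side");a=cv2.cvtColor(c["frame"],cv2.COLOR_RGB2BGR)[130:190,200:280]
w=bot.read_camera("wrist");b=cv2.cvtColor(w["frame"],cv2.COLOR_RGB2BGR)[170:260,200:320]
cv2.imwrite("pics/s2.png",np.hstack([cv2.convertScaleAbs(cv2.resize(x,(400,300),interpolation=cv2.INTER_CUBIC),alpha=2.2,beta=10) for x in(a,b)]))
E
```

```text
ee_pos: [0.5509, -0.3355, 0.0832]
contact_force: [0.1, -0.3, -0.0]
ee_pos: [0.5509, -0.3355, 0.0822]
contact_force: [0.4, 0.1, -0.4]
```

View pics/s2.png

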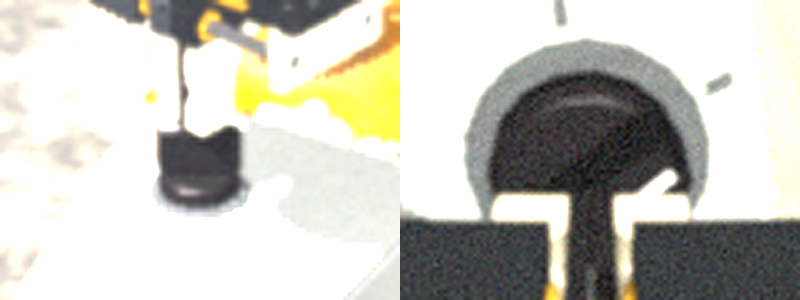

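```bash
for k in a; do
python3 -m crank '[{"gripper":0,"slide":[0,0,0.1],"delta_rot":[0,0,0]},{"gripper":0,"slide":[0,0,0.2],"delta_rot":[0,0,0]}]' | grep -E "ee_pos|contact"
python3 -m crank '[{"gripper":0,"slide":[0,0,0.1],"delta_rot":[0,0,0]},{"gripper":0,"slide":[0,0,0.1],"delta_rot":[0,0,0]}]' | grep -E "ee_pos|contact"
python3 -m crank '[{"gripper":0,"slide":[0,0,0.1],"delta_rot":[0,0,0]},{"gripper":0,"slide":[0,0,0.1],"delta_rot":[0,0,0]}]' | grep -E "ee_pos|contact"
done; python3 -c "
from h import *
s=bot.state();print(s['joint_efforts'],s['torque'])"
```

```text
ee_pos: [0.5509, -0.3356, 0.0803]
contact_force: [0.3, -0.5, -0.1]
ee_pos: [0.551, -0.3356, 0.0797]
contact_force: [-1.0, 0.8, 3.2]
ee_pos: [0.5511, -0.3357, 0.0796]
contact_force: [-2.2, 2.6, 9.1]
[-3.94378295e-01 -5.22480941e+01  2.42115390e+01  5.42369440e+00
  1.23250421e+00  2.44515526e-03] [ 0.81828474  1.02660089 -0.06442943]
```

```bash
python3 -m crank '[{"gripper":0,"slide":[0,0,-2],"delta_rot":[0,0,0]},{"gripper":50,"slide":[0,0,-2],"delta_rot":[0,0,0.15]},{"gripper":50,"slide":[0,0,-2],"delta_rot":[0,0,0.3]},{"gripper":50,"slide":[0,0,-2],"delta_rot":[0,0,0.45]},{"gripper":50,"slide":[0,0,-2],"delta_rot":[0,0,0.6]},{"gripper":50,"slide":[0,0,-2],"delta_rot":[0,0,0.75]},{"gripper":50,"slide":[0,0,-2],"delta_rot":[0,0,0.85]},{"gripper":50,"slide":[0,0,-2],"delta_rot":[0,0,0.85]},{"gripper":50,"slide":[0,0,-2],"delta_rot":[0,0,0.85]}]' | grep -E "ee_pos|contact|width"
python3 -m crank '[{"gripper":50,"slide":[0,0,1],"delta_rot":[0,0,0]},{"gripper":50,"slide":[0,0,1.8],"delta_rot":[0,0,0]},{"gripper":50,"slide":[0,0,1.9],"delta_rot":[0,0,0]},{"gripper":50,"slide":[0,0,1.9],"delta_rot":[0,0,0]}]' | grep -E "ee_pos|contact|width"
python3 -m crank '[{"gripper":50,"slide":[0,0,0.1],"delta_rot":[0,0,0]},{"gripper":50,"slide":[0,0,0.2],"delta_rot":[0,0,0]},{"gripper":50,"slide":[0,0,0.3],"delta_rot":[0,0,0]},{"gripper":50,"slide":[0,0,0.3],"delta_rot":[0,0,0]}]' | grep -E "ee_pos|contact|width"
```

```text
ee_pos: [0.5509, -0.3355, 0.0982]
contact_force: [0.1, 0.4, -0.0]
gripper_width: 0.0439
ee_pos: [0.5505, -0.3354, 0.0785]
contact_force: [0.2, 0.2, 0.2]
gripper_width: 0.0438
ee_pos: [0.5509, -0.3355, 0.0763]
contact_force: [-0.1, -0.2, -0.2]
gripper_width: 0.0434
```

```bash
python3 -m crank '[{"gripper":50,"slide":[0,0,0.2],"delta_rot":[0,0,0]},{"gripper":50,"slide":[0,0,0.4],"delta_rot":[0,0,0]},{"gripper":50,"slide":[0,0,0.5],"delta_rot":[0,0,0]},{"gripper":50,"slide":[0,0,0.5],"delta_rot":[0,0,0]}]' | grep -E "ee_pos|contact|width"
python3 -m crank '[{"gripper":50,"slide":[0,0,0.2],"delta_rot":[0,0,0]},{"gripper":50,"slide":[0,0,0.4],"delta_rot":[0,0,0]},{"gripper":50,"slide":[0,0,0.6],"delta_rot":[0,0,0]},{"gripper":50,"slide":[0,0,0.6],"delta_rot":[0,0,0]}]' | grep -E "ee_pos|contact|width"
python3 -m crank '[{"gripper":0,"slide":[0,0,0],"delta_rot":[0,0,0]},{"gripper":0,"slide":[0,0,0],"delta_rot":[0,0,0]},{"gripper":0,"slide":[0,0,0],"delta_rot":[0,0,0]},{"gripper":0,"slide":[0,0,0],"delta_rot":[0,0,0]},{"gripper":0,"slide":[0,0,0],"delta_rot":[0,0,0]},{"gripper":0,"slide":[0,0,0],"delta_rot":[0,0,0]},{"gripper":0,"slide":[0,0,0],"delta_rot":[0,0,0]},{"gripper":0,"slide":[0,0,0],"delta_rot":[0,0,0]}]'
```

```text
ee_pos: [0.5508, -0.3355, 0.071]
contact_force: [0.4, 0.3, 0.2]
gripper_width: 0.044
ee_pos: [0.5507, -0.3355, 0.0649]
contact_force: [-0.7, -0.1, -0.8]
gripper_width: 0.0436
clock: 12.75
ee_pos: [0.551, -0.3357, 0.0654]
tool_rot: [0.0, 0.988, 0.152, 0.0]
contact_force: [1.1, -1.5, -0.2]
gripper_width: 0.0117
grasp_force: 30.0
```

Gripped: the width reads 11.7 mm at 30 N. Contact showed that the real fingertips sit about 30 mm behind the reported TCP, so I allow for that from here on. Now I turn to unlock.

```bash
python3 -m crank '[{"gripper":0,"slide":[0,0,0],"delta_rot":[0,0,-0.1]},{"gripper":0,"slide":[0,0,0],"delta_rot":[0,0,-0.2]},{"gripper":0,"slide":[0,0,0],"delta_rot":[0,0,-0.3]},{"gripper":0,"slide":[0,0,0],"delta_rot":[0,0,-0.4]},{"gripper":0,"slide":[0,0,0],"delta_rot":[0,0,-0.5]},{"gripper":0,"slide":[0,0,0],"delta_rot":[0,0,-0.6]},{"gripper":0,"slide":[0,0,0],"delta_rot":[0,0,-0.7]},{"gripper":0,"slide":[0,0,0],"delta_rot":[0,0,-0.8]},{"gripper":0,"slide":[0,0,0],"delta_rot":[0,0,-0.85]},{"gripper":0,"slide":[0,0,0],"delta_rot":[0,0,-0.85]},{"gripper":0,"slide":[0,0,0],"delta_rot":[0,0,-0.85]}]'
python3 -c "
from h import *
s=bot.state();print(s['torque'],s['q'][5])"
python3 -m crank '[{"gripper":50,"slide":[0,0,0],"delta_rot":[0,0,0]},{"gripper":50,"slide":[0,0,0],"delta_rot":[0,0,0]},{"gripper":50,"slide":[0,0,0],"delta_rot":[0,0,0]},{"gripper":50,"slide":[0,0,0],"delta_rot":[0,0,0]},{"gripper":50,"slide":[0,0,-4],"delta_rot":[0,0,0]},{"gripper":50,"slide":[0,0,-8],"delta_rot":[0,0,0.15]},{"gripper":50,"slide":[0,0,-13],"delta_rot":[0,0,0.3]},{"gripper":50,"slide":[0,0,-18],"delta_rot":[0,0,0.45]},{"gripper":50,"slide":[0,0,-20],"delta_rot":[0,0,0.6]},{"gripper":50,"slide":[0,0,-20],"delta_rot":[0,0,0.75]},{"gripper":50,"slide":[0,0,-20],"delta_rot":[0,0,0.75]}]'
python3 - <<'E'
from h import *
E();s=bot.state();c=bot.read_camera("wrist");save(c,"w5.png")
im=c["frame"].astype(int);
u=np.array(wproj(c,[.551,-.3355,.11],s));print("axis px",u)
x0,y0=(u-16).astype(int);g=im.min(2)[y0:y0+32,x0:x0+32]
ys,xs=np.nonzero(g>110);print([(int(x+x0),int(y+y0),int(g[y,x])) for x,y in zip(xs,ys)][:60])
E
```

```text
clock: 13.85
ee_pos: [0.5504, -0.335, 0.0654]
tool_rot: [-0.001, 0.839, 0.545, -0.0]
contact_force: [-2.8, 4.8, 4.4]
gripper_width: 0.0117
grasp_force: 30.0
[1.6302899  1.00784801 0.02011057] 2.9684704516704166
clock: 14.95
ee_pos: [0.5512, -0.3356, 0.2662]
tool_rot: [0.0, 0.98, 0.199, 0.001]
contact_force: [-1.3, 1.0, -0.8]
gripper_width: 0.044
grasp_force: 0.0
t 14.95 p [ 0.5512 -0.3356  0.2662] rot
 [[ 0.92   0.391  0.002]
 [ 0.391 -0.92  -0.   ]
 [ 0.002  0.001 -1.   ]]
axis px [256.80107202 170.30679514]
[(246, 160, 113), (246, 161, 117), (247, 161, 114), (247, 162, 116), (248, 162, 118), (248, 163, 121), (249, 163, 118), (249, 164, 114), (250, 164, 115), (250, 165, 114), (240, 178, 119), (240, 179, 121), (241, 179, 115), (240, 180, 123), (241, 180, 124), (242, 180, 119), (240, 181, 123), (241, 181, 121), (242, 181, 122), (243, 181, 118), (244, 181, 111), (240, 182, 133), (241, 182, 121), (242, 182, 128), (243, 182, 119), (244, 182, 116), (245, 182, 119), (240, 183, 117), (241, 183, 119), (242, 183, 119), (243, 183, 123), (244, 183, 123), (245, 183, 127), (246, 183, 118), (247, 183, 121), (240, 184, 122), (241, 184, 127), (242, 184, 123), (243, 184, 121), (244, 184, 123), (245, 184, 120), (246, 184, 131), (247, 184, 126), (248, 184, 127), (240, 185, 125), (241, 185, 120), (242, 185, 119), (243, 185, 121), (244, 185, 126), (245, 185, 122), (246, 185, 126), (247, 185, 125), (248, 185, 123), (249, 185, 129), (250, 185, 124), (251, 185, 120), (252, 185, 115), (253, 185, 115), (254, 185, 113), (255, 185, 112)]
```

Unlocked: the pointer now lies at about 1.15 rad yaw, so the knob is at about 0.18. Next I align with the handle.

```bash
python3 -m crank '[{"gripper":60,"slide":[-12,-9,5],"delta_rot":[0,0,0.15]},{"gripper":60,"slide":[-12,-9,5],"delta_rot":[0,0,0.3]},{"gripper":60,"slide":[-12,-9,5],"delta_rot":[0,0,0.45]},{"gripper":60,"slide":[-12,-9,5],"delta_rot":[0,0,0.6]},{"gripper":60,"slide":[-12,-9,5],"delta_rot":[0,0,0.75]},{"gripper":60,"slide":[-12,-9,5],"delta_rot":[0,0,0.9]},{"gripper":60,"slide":[-12,-9,5],"delta_rot":[0,0,1.05]},{"gripper":60,"slide":[-12,-9,5],"delta_rot":[0,0,1.2]},{"gripper":60,"slide":[-12,-9,5],"delta_rot":[0,0,1.35]},{"gripper":60,"slide":[-12,-9,5],"delta_rot":[0,0,1.5]},{"gripper":60,"slide":[-12,-9,5],"delta_rot":[0,0,1.65]},{"gripper":60,"slide":[-12,-9,5],"delta_rot":[0,0,1.8]}]'>/dev/null
python3 -m crank '[{"gripper":60,"slide":[0,0,0],"delta_rot":[0,0,0.15]},{"gripper":60,"slide":[0,0,0],"delta_rot":[0,0,0.3]},{"gripper":60,"slide":[0,0,0],"delta_rot":[0,0,0.41]},{"gripper":60,"slide":[0,0,0],"delta_rot":[0,0,0.41]},{"gripper":60,"slide":[0,0,0],"delta_rot":[0,0,0.41]}]'
python3 - <<'E'
from h import *
E();s=bot.state();c=bot.read_camera("wrist");save(c,"w6.png");print(s["q"])
for r in bot.tip_of("wrist","drawer_handle"):print(r["confidence"],wpix2w(c,r["pixel"],.05,s))
for r in bot.masks_of("wrist","drawer_handle"):print(r["confidence"],r["rect"])
E
```

```text
clock: 16.7
ee_pos: [0.4048, -0.2999, 0.2147]
tool_rot: [-0.0, -0.622, 0.783, 0.0]
contact_force: [-0.0, 0.5, 0.6]
gripper_width: 0.0527
grasp_force: 0.0
t 16.7 p [ 0.4048 -0.2999  0.2147] rot
 [[-0.227 -0.974 -0.001]
 [-0.974  0.227  0.   ]
 [-0.     0.001 -1.   ]]
[-2.47098659e-01  6.22419421e-02 -3.26696113e-01 -8.12945586e-06
 -1.18305437e+00  1.78927292e-02]
0.59 [ 0.40770339 -0.30103503  0.05      ]
0.7 [225.2, 97.0, 259.3, 229.8]
0.17 [199.2, 294.9, 224.5, 314.1]
```

```bash
python3 -m crank '[{"gripper":23,"slide":[0,-0.2,5],"delta_rot":[0,0,0]},{"gripper":23,"slide":[0,-0.2,10],"delta_rot":[0,0,0]},{"gripper":23,"slide":[0,-0.2,14],"delta_rot":[0,0,0]},{"gripper":23,"slide":[0,-0.2,16],"delta_rot":[0,0,0]},{"gripper":23,"slide":[0,-0.2,17],"delta_rot":[0,0,0]},{"gripper":23,"slide":[0,-0.2,17.5],"delta_rot":[0,0,0]},{"gripper":23,"slide":[0,-0.2,18],"delta_rot":[0,0,0]},{"gripper":23,"slide":[0,-0.2,18],"delta_rot":[0,0,0]}]' | grep -E "ee_pos|contact|width"
python3 -m crank '[{"gripper":23,"slide":[0,0,0.5],"delta_rot":[0,0,0]},{"gripper":23,"slide":[0,0,1],"delta_rot":[0,0,0]},{"gripper":23,"slide":[0,0,1],"delta_rot":[0,0,0]}]' | grep -E "ee_pos|contact|width"
python3 -m crank '[{"gripper":23,"slide":[0,0,0.5],"delta_rot":[0,0,0]},{"gripper":23,"slide":[0,0,1],"delta_rot":[0,0,0]},{"gripper":23,"slide":[0,0,1.7],"delta_rot":[0,0,0]},{"gripper":23,"slide":[0,0,1.7],"delta_rot":[0,0,0]}]' | grep -E "ee_pos|contact|width"
```

```text
ee_pos: [0.4077, -0.3006, 0.0358]
contact_force: [0.1, -0.6, 1.1]
gripper_width: 0.0198
ee_pos: [0.4068, -0.3003, 0.0249]
contact_force: [0.1, -0.2, -0.4]
gripper_width: 0.0204
ee_pos: [0.4063, -0.3002, 0.0071]
contact_force: [-0.3, -0.2, -0.9]
gripper_width: 0.0204
```

```bash
python3 -m crank '[{"gripper":0,"slide":[0,0,0],"delta_rot":[0,0,0]},{"gripper":0,"slide":[0,0,0],"delta_rot":[0,0,0]},{"gripper":0,"slide":[0,0,0],"delta_rot":[0,0,0]},{"gripper":0,"slide":[0,0,0],"delta_rot":[0,0,0]},{"gripper":0,"slide":[0,0,0],"delta_rot":[0,0,0]}]' | grep -E "ee_pos|contact|width|grasp"
python3 -m crank '[{"gripper":0,"slide":[0.02,1,0],"delta_rot":[0,0,0]},{"gripper":0,"slide":[0.03,2,0],"delta_rot":[0,0,0]},{"gripper":0,"slide":[0.05,3.5,0],"delta_rot":[0,0,0]},{"gripper":0,"slide":[0.07,5,0],"delta_rot":[0,0,0]},{"gripper":0,"slide":[0.1,6.5,0],"delta_rot":[0,0,0]},{"gripper":0,"slide":[0.12,8,0],"delta_rot":[0,0,0]},{"gripper":0,"slide":[0.15,9,0],"delta_rot":[0,0,0]},{"gripper":0,"slide":[0.15,10,0],"delta_rot":[0,0,0]},{"gripper":0,"slide":[0.15,10.8,0],"delta_rot":[0,0,0]},{"gripper":0,"slide":[0.15,10.8,0],"delta_rot":[0,0,0]},{"gripper":0,"slide":[0.15,10.8,0],"delta_rot":[0,0,0]}]'
```

```text
ee_pos: [0.4074, -0.3005, 0.0083]
contact_force: [2.7, -0.5, -3.8]
gripper_width: 0.0098
grasp_force: 30.0
clock: 19.95
ee_pos: [0.3007, -0.2741, 0.0083]
tool_rot: [0.001, -0.619, 0.786, 0.001]
contact_force: [5.0, 26.7, 7.3]
gripper_width: 0.0101
grasp_force: 30.0
```

```bash
python3 -m crank '[{"gripper":23,"slide":[0,0,0],"delta_rot":[0,0,0]},{"gripper":23,"slide":[0,0,0],"delta_rot":[0,0,0]},{"gripper":23,"slide":[0,0,0],"delta_rot":[0,0,0]},{"gripper":23,"slide":[0,0,-1],"delta_rot":[0,0,0]},{"gripper":23,"slide":[0,0,-3],"delta_rot":[0,0,0]},{"gripper":23,"slide":[0,0,-8],"delta_rot":[0,0,0]},{"gripper":40,"slide":[0,-6,-13],"delta_rot":[0,0,0]},{"gripper":40,"slide":[0,-10,-18],"delta_rot":[0,0,0]},{"gripper":40,"slide":[0,-14,-23],"delta_rot":[0,0,0]},{"gripper":40,"slide":[0,-14,-25],"delta_rot":[0,0,0]},{"gripper":40,"slide":[0,-14,-25],"delta_rot":[0,0,0]}]' | grep -E "ee_pos|contact|width"
python3 - <<'E'
from h import *
E();s=bot.state();c=bot.read_camera("wrist");save(c,"w7.png");print(s["q"])
for n,z in dict(drawer_handle=.05,drawer_floor=.006,bar_1=.006,trefoil_1=.006,cross_1=.006,knob_grip=.097,tin_lid=0).items():
  for r in bot.tip_of("wrist",n):
    if r["confidence"]>.3: print(n,round(r["confidence"],2),np.round(r["pixel"],1),np.round(wpix2w(c,r["pixel"],z,s),4))
im=cv2.cvtColor(c["frame"],cv2.COLOR_RGB2BGR);cv2.imwrite("pics/w7b.png",cv2.resize(im,(792,594)))
E
```

```text
ee_pos: [0.4404, -0.3109, 0.2621]
contact_force: [0.3, 0.2, -0.4]
gripper_width: 0.035
t 21.05 p [ 0.4404 -0.3109  0.2621] rot
 [[-0.233 -0.973  0.004]
 [-0.973  0.233 -0.003]
 [ 0.002 -0.004 -1.   ]]
[-0.24961022  0.09303636 -0.18496266  0.00167783 -1.28857278  0.01419158]
drawer_handle 0.63 [358.3 164.7] [ 0.3008 -0.274   0.05  ]
drawer_floor 0.97 [280.2 158.4] [ 0.4075 -0.2984  0.006 ]
bar_1 0.59 [233.7 287.3] [ 0.5373 -0.0883  0.006 ]
bar_1 0.5 [225.1 260.6] [ 0.5367 -0.1465  0.006 ]
cross_1 0.77 [259.6 249.8] [ 0.4737 -0.1541  0.006 ]
cross_1 0.7 [272.7 284.3] [ 0.4671 -0.0789  0.006 ]
knob_grip 0.91 [164.9 171.2] [ 0.5542 -0.3354  0.097 ]
knob_grip 0.75 [280.9 157.1] [ 0.4091 -0.3182  0.097 ]
```

View pics/w7b.png

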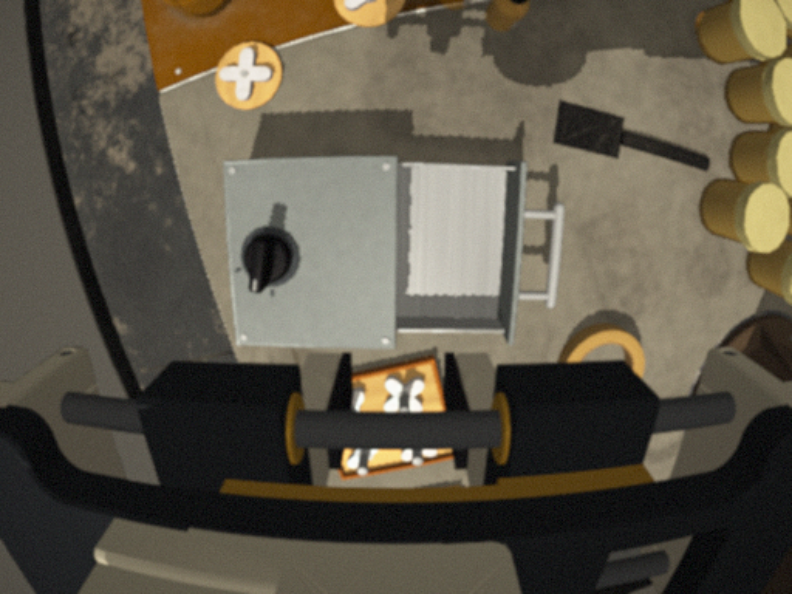

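The visible part of the drawer floor, around (455,235) in the picture, is empty, and the handle is at (557,255). A die could still be hidden under the cabinet top, so I check from the front at a lower height using the networks and pixel values.

```bash
python3 -m crank '[{"gripper":40,"slide":[-2,4.5,-1],"delta_rot":[0,0,0]},{"gripper":40,"slide":[-2,9,2],"delta_rot":[0,0,0]},{"gripper":40,"slide":[-2,13,6],"delta_rot":[0,0,0]},{"gripper":40,"slide":[-2,13,10],"delta_rot":[0,0,0]},{"gripper":40,"slide":[-2,13,10],"delta_rot":[0,0,0]},{"gripper":40,"slide":[-2,13,10],"delta_rot":[0,0,0]}]' | grep -E "ee_pos|contact|width"
python3 - <<'E'
from h import *
E();s=bot.state();c=bot.read_camera("wrist");save(c,"w8.png")
for n in ("bar_1","trefoil_1","cross_1","drawer_floor"):
  for r in bot.masks_of("wrist",n): print(n,r["confidence"],np.round(r["rect"]))
# sample brightness on drawer floor in cab-frame
ca,sa=np.cos(-.243),np.sin(-.243);Rm=np.array([[ca,-sa],[sa,ca]])
f0=np.array([.516,-.328])-.11*Rm[:,0]
g=c["frame"].min(2)
for X in np.arange(-.06,.066,.008):
  row=[]
  for Y in np.arange(-.07,.071,.01):
    p=f0+Rm@[X,Y];u=wproj(c,[*p,.006],s);row.append(int(g[int(u[1]),int(u[0])]) if 0<=u[1]<384 and 0<=u[0]<512 else -1)
  print(round(X,3),row)
im=cv2.cvtColor(c["frame"],cv2.COLOR_RGB2BGR);cv2.imwrite("pics/w8b.png",cv2.resize(im,(792,594)))
E
```

```text
ee_pos: [0.3164, -0.2601, 0.1593]
contact_force: [1.6, 0.3, 0.6]
gripper_width: 0.0348
t 22.05 p [ 0.3164 -0.2601  0.1593] rot
 [[-0.232 -0.973 -0.001]
 [-0.973  0.232 -0.001]
 [ 0.001  0.001 -1.   ]]
bar_1 0.36 [121.  84. 279. 242.]
trefoil_1 0.38 [ 14.  80. 273. 243.]
drawer_floor 0.78 [120.  81. 275. 242.]
-0.06 [179, 179, 187, 187, 188, 186, 185, 193, 189, 188, 194, 197, 206, 90, 90]
-0.052 [176, 175, 175, 180, 182, 179, 182, 184, 184, 188, 194, 197, 193, 88, 90]
-0.044 [173, 177, 181, 181, 185, 189, 189, 193, 195, 197, 196, 199, 202, 95, 97]
-0.036 [174, 175, 179, 174, 182, 178, 186, 190, 189, 189, 192, 198, 199, 96, 92]
-0.028 [174, 175, 171, 180, 177, 185, 184, 183, 192, 191, 193, 199, 198, 95, 95]
-0.02 [178, 181, 176, 181, 187, 188, 189, 188, 196, 198, 196, 194, 198, 93, 88]
-0.012 [173, 177, 176, 179, 185, 183, 181, 183, 192, 194, 189, 194, 192, 92, 95]
-0.004 [172, 174, 173, 179, 184, 186, 188, 192, 193, 193, 193, 196, 195, 93, 95]
0.004 [171, 170, 175, 175, 179, 188, 181, 190, 188, 186, 189, 187, 190, 91, 93]
0.012 [170, 171, 172, 179, 183, 188, 190, 192, 199, 193, 192, 195, 202, 103, 99]
0.02 [133, 133, 162, 135, 176, 152, 168, 173, 131, 177, 174, 176, 191, 92, 92]
0.028 [96, 97, 97, 94, 94, 97, 95, 102, 99, 102, 102, 96, 100, 99, 93]
0.036 [90, 92, 97, 93, 95, 94, 96, 99, 98, 95, 93, 96, 100, 96, 90]
0.044 [91, 90, 84, 92, 96, 96, 95, 93, 100, 98, 93, 97, 92, 97, 91]
0.052 [90, 85, 95, 99, 92, 95, 97, 97, 89, 98, 92, 99, 93, 95, 89]
0.06 [86, 76, 84, 79, 84, 83, 89, 79, 83, 88, 92, 83, 78, 86, 92]
```

The drawer floor is uniform, so the drawer is empty. Now I take a closer look at tray 1.

```bash
python3 -m crank '[{"gripper":40,"slide":[-38,-9,-10],"delta_rot":[0,0,0]},{"gripper":40,"slide":[-38,-9,-10],"delta_rot":[0,0,0]},{"gripper":40,"slide":[-38,-9,-10],"delta_rot":[0,0,0]},{"gripper":40,"slide":[-38,-9,-10],"delta_rot":[0,0,0]},{"gripper":40,"slide":[-38,-9,-10],"delta_rot":[0,0,0]},{"gripper":40,"slide":[-38,-9,-10],"delta_rot":[0,0,0]},{"gripper":40,"slide":[-38,-9,-10],"delta_rot":[0,0,0]},{"gripper":40,"slide":[-38,-9,-10],"delta_rot":[0,0,0]},{"gripper":40,"slide":[-38,-9,-10],"delta_rot":[0,0,0]},{"gripper":40,"slide":[-38,-9,-10],"delta_rot":[0,0,0]},{"gripper":40,"slide":[-38,-9,-10],"delta_rot":[0,0,0]}]' | grep -E "ee_pos|contact|width"
python3 - <<'E'
from h import *
E();s=bot.state();c=bot.read_camera("wrist");save(c,"w9.png");print(s["q"])
for n,z in dict(tray_1=0,bar_1=.006,trefoil_1=.006,cross_1=.006,tin_lid=0).items():
  for r in bot.tip_of("wrist",n):
    if r["confidence"]>.3: print(n,round(r["confidence"],2),np.round(r["pixel"],1),np.round(wpix2w(c,r["pixel"],z,s),4))
im=cv2.cvtColor(c["frame"],cv2.COLOR_RGB2BGR);cv2.imwrite("pics/w9b.png",cv2.resize(im[40:320,100:474],(800,600),interpolation=cv2.INTER_CUBIC))
E
```

```text
ee_pos: [0.4918, 0.0885, 0.2582]
contact_force: [-0.8, 0.4, 0.6]
gripper_width: 0.0349
t 23.4 p [0.4918 0.0885 0.2582] rot
 [[-0.233 -0.972 -0.001]
 [-0.972  0.233 -0.   ]
 [ 0.     0.    -1.   ]]
[ 5.71897599e-01  2.93602246e-02 -2.61961559e-01 -1.00321983e-04
 -1.28001995e+00 -8.06963283e-01]
tray_1 0.58 [242.3 145.2] [0.5093 0.0689 0.    ]
tray_1 0.57 [215.7  25.6] [ 0.5045 -0.1194  0.    ]
bar_1 0.83 [203.   52.5] [ 0.5317 -0.082   0.006 ]
bar_1 0.71 [262.  166.1] [0.4875 0.1061 0.006 ]
bar_1 0.66 [218.7 128.1] [0.5367 0.0345 0.006 ]
bar_1 0.65 [192.1  17.2] [ 0.535  -0.1416  0.006 ]
trefoil_1 0.91 [262.1 121.7] [0.472  0.0407 0.006 ]
trefoil_1 0.86 [217.9 128.2] [0.5379 0.0344 0.006 ]
cross_1 0.97 [243.8  40. ] [ 0.4695 -0.0848  0.006 ]
tin_lid 0.69 [310.   32.1] [ 0.3704 -0.0778  0.    ]
```

View pics/w9b.png

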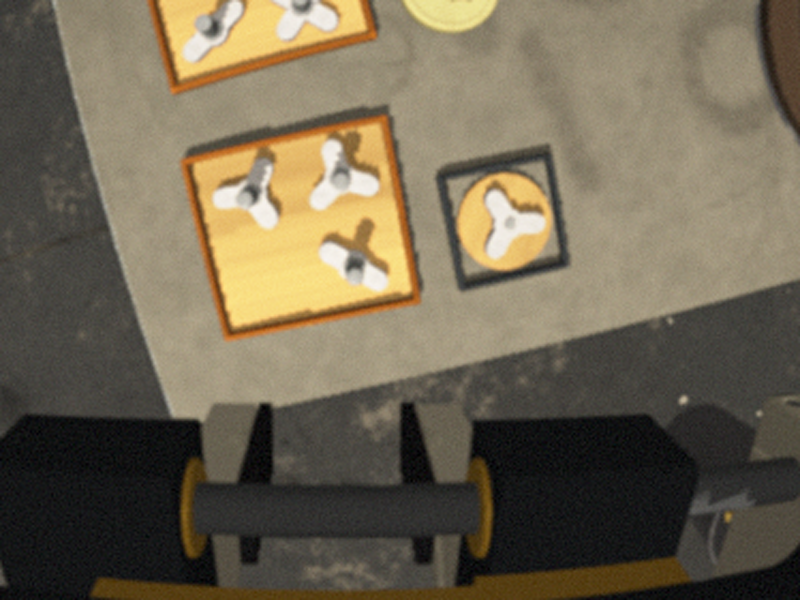

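Tray 1 holds the two trefoils, with centres at about (343,180) and (250,195), and one bar at (355,262). I locate the stud tops.

```bash
python3 - <<'E'
from h import *
s=bot.state();c=bot.read_camera("wrist");f=c["frame"].astype(float)
hsv=cv2.cvtColor(c["frame"],cv2.COLOR_RGB2HSV)
for nm,P in dict(A=(.475,.039),B=(.540,.036)).items():
    for r in bot.masks_of("wrist","trefoil_1"):
        m=r["region"];u=wproj(c,[*P,.01],s)
        if m.sum()<1500 and np.hypot(*(np.argwhere(m).mean(0)[::-1]-u))<15:
            # plate: bright low-saturation pixels
            pl=m&(hsv[...,1]<60)&(hsv[...,2]>190);w=np.array([wpix2w(c,(x,y),.016,s)[:2] for y,x in np.argwhere(pl)])
            pts=np.float32(w*1000);(cc,rr)=cv2.minEnclosingCircle(pts);print(nm,r["confidence"],m.sum(),pl.sum(),"circle",np.round(cc,1),round(rr,1),"mean",np.round(w.mean(0),4))
for uv in[(260.3,123.2),(216.9,132.1)]:print("studtop",np.round(wpix2w(c,uv,.048,s),4))
for P in[(.475,.039),(.54,.036)]:
    for z in(.016,.048):print(np.round((np.array(wproj(c,[*P,z],s))-[100,40])*2.139))
E
```

```text
A 0.9 486 382 circle [476.6  40. ] 25.5 mean [0.477  0.0411]
B 0.87 495 309 circle [539.5  38.3] 25.4 mean [0.541  0.0413]
studtop [0.4751 0.039  0.048 ]
studtop [0.5347 0.0366 0.048 ]
[343. 175.]
[343. 178.]
[248. 193.]
[242. 198.]
```

```bash
python3 -m crank '[{"gripper":36,"slide":[5.1,0.4,5],"delta_rot":[0,0,0]},{"gripper":36,"slide":[5.1,0.4,10],"delta_rot":[0,0,0]},{"gripper":36,"slide":[5.1,0.4,15],"delta_rot":[0,0,0]},{"gripper":36,"slide":[5.1,0.4,19],"delta_rot":[0,0,0]},{"gripper":36,"slide":[5.1,0.4,21],"delta_rot":[0,0,0]},{"gripper":36,"slide":[5.1,0.4,23],"delta_rot":[0,0,0]},{"gripper":36,"slide":[5.1,0.4,24],"delta_rot":[0,0,0]},{"gripper":36,"slide":[5.1,0.4,25],"delta_rot":[0,0,0]},{"gripper":36,"slide":[5.1,0.4,26],"delta_rot":[0,0,0]},{"gripper":36,"slide":[5.1,0.4,26.6],"delta_rot":[0,0,0]},{"gripper":36,"slide":[5.1,0.4,26.6],"delta_rot":[0,0,0]}]'  | grep -E "ee_pos|contact|width"
python3 -m crank '[{"gripper":0,"slide":[0,0,0],"delta_rot":[0,0,0]},{"gripper":0,"slide":[0,0,0],"delta_rot":[0,0,0]},{"gripper":0,"slide":[0,0,0],"delta_rot":[0,0,0]},{"gripper":0,"slide":[0,0,0],"delta_rot":[0,0,0]},{"gripper":0,"slide":[0,0,0],"delta_rot":[0,0,0]},{"gripper":0,"slide":[0,0,0],"delta_rot":[0,0,0]}]' | grep -E "ee_pos|contact|width|grasp"
```

```text
ee_pos: [0.4762, 0.0402, -0.0081]
contact_force: [0.0, -0.7, -0.3]
gripper_width: 0.0318
ee_pos: [0.4768, 0.0405, -0.0073]
contact_force: [-1.3, 0.6, 6.2]
gripper_width: 0.0109
grasp_force: 30.0
```

```bash
python3 -m crank '[{"gripper":0,"slide":[0,0,-1],"delta_rot":[0,0,0]},{"gripper":0,"slide":[0,0,-4],"delta_rot":[0,0,0]},{"gripper":0,"slide":[0,0,-8],"delta_rot":[0,0,0]},{"gripper":0,"slide":[2,0,-12],"delta_rot":[0,0,0]},{"gripper":0,"slide":[6,0.1,-13],"delta_rot":[0,0,0]},{"gripper":0,"slide":[10,0.2,-13],"delta_rot":[0,0,0]},{"gripper":0,"slide":[14,0.3,-13],"delta_rot":[0,0,0]},{"gripper":0,"slide":[18,0.4,-13],"delta_rot":[0,0,0]},{"gripper":0,"slide":[22,0.5,-13],"delta_rot":[0,0,0]},{"gripper":0,"slide":[26,0.6,-13],"delta_rot":[0,0,0]},{"gripper":0,"slide":[30,0.7,-13],"delta_rot":[0,0,0]},{"gripper":0,"slide":[31.2,0.8,-13],"delta_rot":[0,0,0]}]' >/dev/null
python3 -m crank '[{"gripper":0,"slide":[0,0,0],"delta_rot":[0,0,0]},{"gripper":0,"slide":[0,0,4],"delta_rot":[0,0,0]},{"gripper":0,"slide":[0,0,8],"delta_rot":[0,0,0]},{"gripper":0,"slide":[0,0,10],"delta_rot":[0,0,0]},{"gripper":0,"slide":[0,0,11],"delta_rot":[0,0,0]},{"gripper":0,"slide":[0,0,11.5],"delta_rot":[0,0,0]},{"gripper":0,"slide":[0,0,12],"delta_rot":[0,0,0]},{"gripper":0,"slide":[0,0,12.5],"delta_rot":[0,0,0]},{"gripper":0,"slide":[0,0,12.5],"delta_rot":[0,0,0]}]' | grep -E "ee_pos|contact|width|grasp"
```

```text
ee_pos: [0.3962, -0.2612, -0.0026]
contact_force: [0.3, -0.2, 0.1]
gripper_width: 0.0114
grasp_force: 30.0
```

```bash
python3 -m crank '[{"gripper":0,"slide":[0,0,0.2],"delta_rot":[0,0,0]},{"gripper":0,"slide":[0,0,0.4],"delta_rot":[0,0,0]},{"gripper":0,"slide":[0,0,0.4],"delta_rot":[0,0,0]},{"gripper":25,"slide":[0,0,0.4],"delta_rot":[0,0,0]},{"gripper":25,"slide":[0,0,0.4],"delta_rot":[0,0,0]},{"gripper":25,"slide":[0,0,0.4],"delta_rot":[0,0,0]},{"gripper":25,"slide":[0,0,0.4],"delta_rot":[0,0,0]},{"gripper":25,"slide":[0,0,-2],"delta_rot":[0,0,0]},{"gripper":25,"slide":[0,0,-5],"delta_rot":[0,0,0]},{"gripper":25,"slide":[0,0,-10],"delta_rot":[0,0,0]},{"gripper":25,"slide":[0,0,-14],"delta_rot":[0,0,0]},{"gripper":25,"slide":[0,0,-14],"delta_rot":[0,0,0]}]' | grep -E "ee_pos|contact|width|grasp"
python3 -m crank '[{"gripper":36,"slide":[-4,-1,0],"delta_rot":[0,0,0]},{"gripper":36,"slide":[-8,-2,0],"delta_rot":[0,0,0]},{"gripper":36,"slide":[-12,-3,0],"delta_rot":[0,0,0]},{"gripper":36,"slide":[-16,-4,0],"delta_rot":[0,0,0]},{"gripper":36,"slide":[-20,-5,0],"delta_rot":[0,0,0]},{"gripper":36,"slide":[-24,-6,0],"delta_rot":[0,0,0]},{"gripper":36,"slide":[-28,-6.5,0],"delta_rot":[0,0,0]},{"gripper":36,"slide":[-32.3,-6.8,0],"delta_rot":[0,0,0]},{"gripper":36,"slide":[-32.3,-6.8,0],"delta_rot":[0,0,0]},{"gripper":36,"slide":[-32.3,-6.8,0],"delta_rot":[0,0,0]}]' | grep -E "ee_pos|contact|width|grasp"
python3 - <<'E'
from h import *
s=bot.state();c=bot.read_camera("wrist");save(c,"w10.png")
for n in("trefoil_1","bar_1"):
  for r in bot.tip_of("wrist",n):
    if r["confidence"]>.3: print(n,r["confidence"],np.round(r["pixel"]),wpix2w(c,r["pixel"],.006,s))
print(wproj(c,[.538,.0375,.048],s))
E
```

```text
ee_pos: [0.3995, -0.2625, 0.1432]
contact_force: [0.6, 0.7, -0.3]
gripper_width: 0.0221
grasp_force: 0.0
ee_pos: [0.537, 0.0379, 0.1367]
contact_force: [0.4, 0.2, 0.7]
gripper_width: 0.0315
grasp_force: 0.0
trefoil_1 0.76 [253. 176.] [0.54032758 0.03734045 0.006     ]
bar_1 0.96 [313. 220.] [0.48488445 0.10530701 0.006     ]
bar_1 0.73 [231.  67.] [ 0.53611304 -0.08340976  0.006     ]
bar_1 0.68 [214.  15.] [ 0.53960451 -0.14525398  0.006     ]
(np.float64(255.33100834329295), np.float64(185.67588094747404))
```

```bash
python3 -m crank '[{"gripper":36,"slide":[0,-0.2,4],"delta_rot":[0,0,0]},{"gripper":36,"slide":[0,-0.2,7],"delta_rot":[0,0,0]},{"gripper":36,"slide":[0,-0.2,9],"delta_rot":[0,0,0]},{"gripper":36,"slide":[0,-0.2,11],"delta_rot":[0,0,0]},{"gripper":36,"slide":[0,-0.2,12],"delta_rot":[0,0,0]},{"gripper":36,"slide":[0,-0.2,13],"delta_rot":[0,0,0]},{"gripper":36,"slide":[0,-0.2,14],"delta_rot":[0,0,0]},{"gripper":36,"slide":[0,-0.2,14.4],"delta_rot":[0,0,0]},{"gripper":36,"slide":[0,-0.2,14.4],"delta_rot":[0,0,0]}]'  | grep -E "ee_pos|contact|width"
python3 -m crank '[{"gripper":0,"slide":[0,0,0],"delta_rot":[0,0,0]},{"gripper":0,"slide":[0,0,0],"delta_rot":[0,0,0]},{"gripper":0,"slide":[0,0,0],"delta_rot":[0,0,0]},{"gripper":0,"slide":[0,0,0],"delta_rot":[0,0,0]},{"gripper":0,"slide":[0,0,0],"delta_rot":[0,0,0]},{"gripper":0,"slide":[0,0,0],"delta_rot":[0,0,0]}]' | grep -E "ee_pos|contact|width|grasp"
```

```text
ee_pos: [0.5391, 0.0364, -0.007]
contact_force: [-0.1, 0.4, 0.0]
gripper_width: 0.0314
ee_pos: [0.5395, 0.0367, -0.0063]
contact_force: [-1.4, 0.3, 6.5]
gripper_width: 0.0111
grasp_force: 30.0
```

```bash
python3 -m crank '[{"gripper":0,"slide":[0,0,-1],"delta_rot":[0,0,0]},{"gripper":0,"slide":[0,0,-4],"delta_rot":[0,0,0]},{"gripper":0,"slide":[0,0,-8],"delta_rot":[0,0,0]},{"gripper":0,"slide":[2,1,-12],"delta_rot":[0,0,0]},{"gripper":0,"slide":[6,2,-13],"delta_rot":[0,0,0]},{"gripper":0,"slide":[10,3,-13],"delta_rot":[0,0,0]},{"gripper":0,"slide":[14,4,-13],"delta_rot":[0,0,0]},{"gripper":0,"slide":[18,5,-13],"delta_rot":[0,0,0]},{"gripper":0,"slide":[22,6,-13],"delta_rot":[0,0,0]},{"gripper":0,"slide":[26,7,-13],"delta_rot":[0,0,0]},{"gripper":0,"slide":[30,7,-13],"delta_rot":[0,0,0]},{"gripper":0,"slide":[34,7,-13],"delta_rot":[0,0,0]}]' | grep -E "ee_pos"
python3 -m crank '[{"gripper":0,"slide":[4,0,0],"delta_rot":[0,0,0]},{"gripper":0,"slide":[5.5,0,0],"delta_rot":[0,0,0]},{"gripper":0,"slide":[5.5,0,0],"delta_rot":[0,0,0]},{"gripper":0,"slide":[5.5,0,4],"delta_rot":[0,0,0]},{"gripper":0,"slide":[5.5,0,8],"delta_rot":[0,0,0]},{"gripper":0,"slide":[5.5,0,10],"delta_rot":[0,0,0]},{"gripper":0,"slide":[5.5,0,11],"delta_rot":[0,0,0]},{"gripper":0,"slide":[5.5,0,12],"delta_rot":[0,0,0]},{"gripper":0,"slide":[5.5,0,12.5],"delta_rot":[0,0,0]},{"gripper":0,"slide":[5.5,0,12.5],"delta_rot":[0,0,0]}]' | grep -E "ee_pos|contact|width|grasp"
```

```text
ee_pos: [0.3911, -0.2792, 0.1241]
ee_pos: [0.3795, -0.3312, -0.0015]
contact_force: [-0.4, -0.2, -0.3]
gripper_width: 0.0109
grasp_force: 30.0
```

Lower 4 mm, release, rise, and look at both the drawer and the trays.

```bash
python3 -m crank '[{"gripper":0,"slide":[0,0,0.2],"delta_rot":[0,0,0]},{"gripper":0,"slide":[0,0,0.4],"delta_rot":[0,0,0]},{"gripper":0,"slide":[0,0,0.4],"delta_rot":[0,0,0]},{"gripper":25,"slide":[0,0,0.4],"delta_rot":[0,0,0]},{"gripper":25,"slide":[0,0,0.4],"delta_rot":[0,0,0]},{"gripper":25,"slide":[0,0,0.4],"delta_rot":[0,0,0]},{"gripper":25,"slide":[0,0,0.4],"delta_rot":[0,0,0]},{"gripper":25,"slide":[0,0,-2],"delta_rot":[0,0,0]},{"gripper":25,"slide":[0,0,-5],"delta_rot":[0,0,0]},{"gripper":25,"slide":[0,0,-10],"delta_rot":[0,0,0]},{"gripper":25,"slide":[-4,-4,-15],"delta_rot":[0,0,0]},{"gripper":25,"slide":[-8,-6,-20],"delta_rot":[0,0,0]}]' | grep -E "ee_pos|contact|width|grasp"
python3 -m crank '[{"gripper":25,"slide":[-4,0,-3],"delta_rot":[0,0,0]},{"gripper":25,"slide":[-4,0,-3],"delta_rot":[0,0,0]}]' >/dev/null
python3 - <<'E'
from h import *
E();s=bot.state();c=bot.read_camera("wrist");save(c,"w11.png")
for n,z in dict(drawer_handle=.05,bar_1=.006,trefoil_1=.006,cross_1=.006,tin_lid=0).items():
  for r in bot.tip_of("wrist",n):
    if r["confidence"]>.3: print(n,round(r["confidence"],2),np.round(wpix2w(c,r["pixel"],z,s),4))
t=bot.read_camera("top");save(t,"top1.png")
for n,z in dict(bar_1=.006,trefoil_1=.006,cross_1=.006,tin_lid=0).items():
  for r in bot.tip_of("top",n):
    if r["confidence"]>.3: print("top",n,round(r["confidence"],2),np.round(pix2w(t,r["pixel"],z),4))
a=cv2.cvtColor(c["frame"],cv2.COLOR_RGB2BGR)[40:290,100:450];b=cv2.cvtColor(t["frame"],cv2.COLOR_RGB2BGR)[125:245,115:355]
cv2.imwrite("pics/v.png",np.vstack([cv2.resize(a,(490,350)),cv2.resize(b,(490,245))]))
E
```

```text
ee_pos: [0.4362, -0.2877, 0.1697]
contact_force: [1.7, 0.0, -1.2]
gripper_width: 0.022
grasp_force: 0.0
t 35.1 p [ 0.4485 -0.2467  0.2025] rot
 [[-0.229 -0.973  0.008]
 [-0.973  0.229 -0.002]
 [-0.    -0.008 -1.   ]]
drawer_handle 0.7 [ 0.3007 -0.2738  0.05  ]
trefoil_1 0.97 [ 0.3776 -0.3323  0.006 ]
trefoil_1 0.87 [ 0.3935 -0.2631  0.006 ]
trefoil_1 0.61 [ 0.4716 -0.1527  0.006 ]
cross_1 0.88 [ 0.4699 -0.1528  0.006 ]
cross_1 0.61 [ 0.4706 -0.0837  0.006 ]
cross_1 0.45 [ 0.5056 -0.124   0.006 ]
top trefoil_1 0.63 [ 0.3806 -0.3249  0.006 ]
top trefoil_1 0.56 [ 0.3986 -0.2629  0.006 ]
top trefoil_1 0.44 [ 0.4837 -0.0826  0.006 ]
top cross_1 0.75 [ 0.4845 -0.0821  0.006 ]
top cross_1 0.43 [ 0.4828 -0.1496  0.006 ]
```

View pics/v.png

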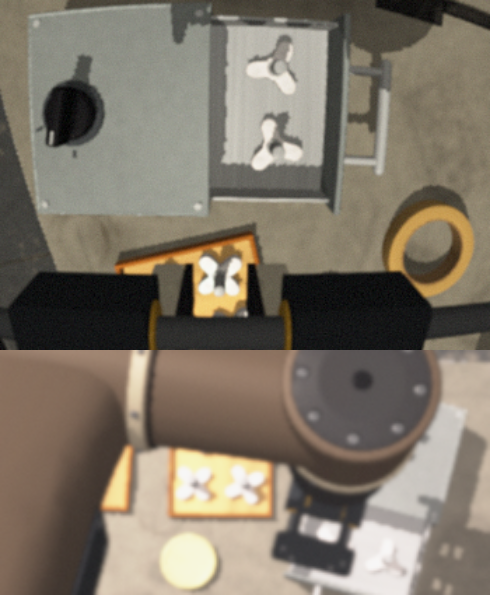

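Both trefoils lie flat in the drawer, at (280,65) and (275,148) in the upper panel, and the cross dies are still in tray 2. The arm hides the bars here, so I check them through the side camera.

```bash
python3 - <<'E'
from h import *
t=bot.read_camera("side");save(t,"side1.png")
for n,z in dict(bar_1=.006,trefoil_1=.006,cross_1=.006,tray_1=0).items():
  for r in bot.tip_of("side",n):
    if r["confidence"]>.25: print("side",n,round(r["confidence"],2),np.round(r["pixel"]),np.round(pix2w(t,r["pixel"],z),4))
E
```

```text
side bar_1 0.66 [307. 158.] [ 0.4058 -0.55    0.006 ]
side bar_1 0.63 [220. 230.] [ 0.5391 -0.1505  0.006 ]
side bar_1 0.5 [204. 315.] [0.4818 0.1047 0.006 ]
side trefoil_1 0.72 [300. 202.] [ 0.3786 -0.3193  0.006 ]
side trefoil_1 0.68 [287. 212.] [ 0.4011 -0.27    0.006 ]
side cross_1 0.76 [246. 237.] [ 0.4733 -0.1444  0.006 ]
side cross_1 0.71 [235. 255.] [ 0.4786 -0.077   0.006 ]
side tray_1 0.93 [198. 299.] [0.511  0.0643 0.    ]
side tray_1 0.87 [230. 243.] [ 0.5035 -0.1196  0.    ]
side tray_1 0.4 [326. 202.] [ 0.313  -0.3502  0.    ]
```

```bash
python3 - <<'E'
from h import *
t=bot.read_camera("side")
for k in range(2):
  for r in bot.masks_of("side","bar_1"): print(round(r["confidence"],2),np.round(r["rect"]))
  t=bot.read_camera("side")
a=cv2.imread("pics/side0.png");b=cv2.cvtColor(t["frame"],cv2.COLOR_RGB2BGR)
d=cv2.absdiff(cv2.GaussianBlur(a,(5,5),0),cv2.GaussianBlur(b,(5,5),0)).max(2)
for nm,(x0,y0,x1,y1) in dict(tray2=(192,218,268,270),tray1=(152,268,242,334)).items():
  q=d[y0:y1,x0:x1];n,l,st,ce=cv2.connectedComponentsWithStats((q>40).astype(np.uint8));print(nm,[(st[i][:5]+[x0,y0,0,0,0]).tolist() for i in range(1,n) if st[i][4]>15])
E
```

```text
0.72 [201. 236. 222. 248.]
0.59 [212. 218. 231. 238.]
0.55 [233. 223. 257. 242.]
0.54 [198. 299. 211. 325.]
0.37 [147. 268. 241. 335.]
0.28 [226. 241. 247. 262.]
0.69 [213. 220. 229. 239.]
0.56 [196. 232. 222. 252.]
0.52 [195. 299. 214. 322.]
0.38 [259. 174. 336. 232.]
tray2 []
tray1 [[179, 269, 26, 25, 337], [205, 276, 26, 24, 353]]
```

```bash
python3 -m crank '[{"gripper":23,"slide":[2,4.5,0],"delta_rot":[0,0,0]},{"gripper":23,"slide":[4,9,0],"delta_rot":[0,0,0]},{"gripper":23,"slide":[6,13.7,0],"delta_rot":[0,0,0]},{"gripper":23,"slide":[6,13.7,0],"delta_rot":[0,0,0]},{"gripper":23,"slide":[6,13.7,0],"delta_rot":[0,0,0]}]' >/dev/null
python3 -c "
from h import *
E()
s=bot.state();c=bot.read_camera('wrist')
for r in bot.tip_of('wrist','drawer_handle'):print(r['confidence'],wpix2w(c,r['pixel'],.05,s))"
```

```text
t 36.65 p [ 0.2971 -0.2755  0.1984] rot
 [[-0.234 -0.972  0.002]
 [-0.972  0.234 -0.001]
 [ 0.    -0.002 -1.   ]]
0.94 [ 0.30148761 -0.27388078  0.05      ]
```

```bash
python3 -m crank '[{"gripper":23,"slide":[0,-0.4,5],"delta_rot":[0,0,0]},{"gripper":23,"slide":[0,-0.4,10],"delta_rot":[0,0,0]},{"gripper":23,"slide":[0,-0.4,13],"delta_rot":[0,0,0]},{"gripper":23,"slide":[0,-0.4,15],"delta_rot":[0,0,0]},{"gripper":23,"slide":[0,-0.4,16],"delta_rot":[0,0,0]},{"gripper":23,"slide":[0,-0.4,17],"delta_rot":[0,0,0]},{"gripper":23,"slide":[0,-0.4,18],"delta_rot":[0,0,0]},{"gripper":23,"slide":[0,-0.4,19],"delta_rot":[0,0,0]},{"gripper":23,"slide":[0,-0.4,19],"delta_rot":[0,0,0]}]' | grep -E "ee_pos|contact|width|grasp"
python3 -m crank '[{"gripper":0,"slide":[0,0,0],"delta_rot":[0,0,0]},{"gripper":0,"slide":[0,0,0],"delta_rot":[0,0,0]},{"gripper":0,"slide":[0,0,0],"delta_rot":[0,0,0]},{"gripper":0,"slide":[0,0,0],"delta_rot":[0,0,0]},{"gripper":0,"slide":[0,0,0],"delta_rot":[0,0,0]}]' | grep -E "ee_pos|contact|width|grasp"
```

```text
ee_pos: [0.3019, -0.276, 0.0073]
contact_force: [-0.1, -0.5, -0.7]
gripper_width: 0.0202
grasp_force: 0.0
ee_pos: [0.3019, -0.2762, 0.0082]
contact_force: [-0.9, 1.8, 5.6]
gripper_width: 0.0098
grasp_force: 30.0
```

```bash
python3 -m crank '[{"gripper":0,"slide":[0.01,-1,0],"delta_rot":[0,0,0]},{"gripper":0,"slide":[0.02,-2,0],"delta_rot":[0,0,0]},{"gripper":0,"slide":[0.02,-3.2,0],"delta_rot":[0,0,0]},{"gripper":0,"slide":[0.03,-4.5,0],"delta_rot":[0,0,0]},{"gripper":0,"slide":[0.04,-6,0],"delta_rot":[0,0,0]},{"gripper":0,"slide":[0.05,-7.5,0],"delta_rot":[0,0,0]},{"gripper":0,"slide":[0.06,-8.8,0],"delta_rot":[0,0,0]},{"gripper":0,"slide":[0.07,-9.8,0],"delta_rot":[0,0,0]},{"gripper":0,"slide":[0.08,-10.4,0],"delta_rot":[0,0,0]},{"gripper":0,"slide":[0.08,-10.8,0],"delta_rot":[0,0,0]},{"gripper":0,"slide":[0.08,-10.8,0],"delta_rot":[0,0,0]}]' | grep -E "ee_pos|contact|width|grasp"
python3 -m crank '[{"gripper":0,"slide":[0,-0.1,0],"delta_rot":[0,0,0]},{"gripper":0,"slide":[0,-0.2,0],"delta_rot":[0,0,0]},{"gripper":0,"slide":[0,-0.2,0],"delta_rot":[0,0,0]}]' | grep -E "ee_pos|contact|width|grasp"
```

```text
ee_pos: [0.4076, -0.3028, 0.0083]
contact_force: [0.4, -3.5, 2.9]
gripper_width: 0.0101
grasp_force: 30.0
ee_pos: [0.4076, -0.3027, 0.0082]
contact_force: [-4.6, -1.4, 8.4]
gripper_width: 0.0099
grasp_force: 30.0
```

```bash
python3 -m crank '[{"gripper":0,"slide":[0,-0.2,0],"delta_rot":[0,0,0]},{"gripper":0,"slide":[0,-0.2,0],"delta_rot":[0,0,0]}]' | grep -E "ee_pos|contact"
python3 -m crank '[{"gripper":23,"slide":[0,0.4,0],"delta_rot":[0,0,0]},{"gripper":23,"slide":[0,0.4,0],"delta_rot":[0,0,0]},{"gripper":23,"slide":[0,0.4,0],"delta_rot":[0,0,0]},{"gripper":23,"slide":[0,0.4,-2],"delta_rot":[0,0,0]},{"gripper":23,"slide":[0,0.4,-5],"delta_rot":[0,0,0]},{"gripper":23,"slide":[0,0.4,-10],"delta_rot":[0,0,0]},{"gripper":40,"slide":[0,-1,-15],"delta_rot":[0,0,0]},{"gripper":40,"slide":[0,-5,-19],"delta_rot":[0,0,0.1]},{"gripper":40,"slide":[-0.1,-10,-19],"delta_rot":[0,0,0.19]},{"gripper":40,"slide":[-0.1,-14.3,-19],"delta_rot":[0,0,0.19]},{"gripper":40,"slide":[-0.1,-14.3,-19],"delta_rot":[0,0,0.19]},{"gripper":40,"slide":[-0.1,-14.3,-19],"delta_rot":[0,0,0.19]}]' | grep -E "ee_pos|contact|width|grasp"
python3 - <<'E'
from h import *
E();s=bot.state();c=bot.read_camera("wrist");save(c,"w12.png")
for n,z in (("drawer_handle",.05),("knob_grip",.097)):
  for r in bot.tip_of('wrist',n):print(n,r['confidence'],wpix2w(c,r['pixel'],z,s))
g=c["frame"].min(2);b=[]
for X in np.arange(-.03,.03,.0007):
  for Y in np.arange(-.03,.03,.0007):
    if np.hypot(X,Y)<.02:
      u=wproj(c,[.551+X,-.3355+Y,.11],s);v=int(g[int(round(u[1])),int(round(u[0]))])
      if v>95:b.append((X,Y))
b=np.array(b);print(len(b),b.mean(0) if len(b) else 0,np.arctan2(*b.mean(0)[::-1]) if len(b) else 0)
E
```

```text
ee_pos: [0.4075, -0.3027, 0.0081]
contact_force: [-9.8, 0.8, 15.9]
ee_pos: [0.5501, -0.335, 0.1958]
contact_force: [-1.1, 0.7, 0.4]
gripper_width: 0.0348
grasp_force: 0.0
t 40.95 p [ 0.5501 -0.335   0.1958] rot
 [[-0.412 -0.911 -0.003]
 [-0.911  0.412  0.001]
 [ 0.     0.003 -1.   ]]
drawer_handle 0.6 [ 0.40953501 -0.30239864  0.05      ]
knob_grip 0.82 [ 0.54957254 -0.33663269  0.097     ]
512 [0.00692227 0.00969766] 0.9508631674488064
```

```bash
python3 -m crank '[{"gripper":40,"slide":[0,0,4],"delta_rot":[0,0,0]},{"gripper":40,"slide":[0,0,7],"delta_rot":[0,0,0]},{"gripper":40,"slide":[0,0,9],"delta_rot":[0,0,0]},{"gripper":40,"slide":[0,0,10.5],"delta_rot":[0,0,0]},{"gripper":40,"slide":[0,0,11.5],"delta_rot":[0,0,0]},{"gripper":40,"slide":[0,0,12.5],"delta_rot":[0,0,0]},{"gripper":40,"slide":[0,0,13],"delta_rot":[0,0,0]},{"gripper":40,"slide":[0,0,13],"delta_rot":[0,0,0]}]' | grep -E "ee_pos|contact|width|grasp"
python3 -m crank '[{"gripper":0,"slide":[0,0,0],"delta_rot":[0,0,0]},{"gripper":0,"slide":[0,0,0],"delta_rot":[0,0,0]},{"gripper":0,"slide":[0,0,0],"delta_rot":[0,0,0]},{"gripper":0,"slide":[0,0,0],"delta_rot":[0,0,0]},{"gripper":0,"slide":[0,0,0],"delta_rot":[0,0,0]},{"gripper":0,"slide":[0,0,0],"delta_rot":[0,0,0]}]' | grep -E "ee_pos|contact|width|grasp"
```

```text
ee_pos: [0.5494, -0.3352, 0.0675]
contact_force: [-0.2, -0.8, 1.2]
gripper_width: 0.0351
grasp_force: 0.0
ee_pos: [0.55, -0.3354, 0.0682]
contact_force: [0.1, -0.2, 2.6]
gripper_width: 0.0116
grasp_force: 30.0
```

```bash
python3 -m crank '[{"gripper":0,"slide":[0,0,0],"delta_rot":[0,0,0.1]},{"gripper":0,"slide":[0,0,0],"delta_rot":[0,0,0.2]},{"gripper":0,"slide":[0,0,0],"delta_rot":[0,0,0.3]},{"gripper":0,"slide":[0,0,0],"delta_rot":[0,0,0.4]},{"gripper":0,"slide":[0,0,0],"delta_rot":[0,0,0.5]},{"gripper":0,"slide":[0,0,0],"delta_rot":[0,0,0.6]},{"gripper":0,"slide":[0,0,0],"delta_rot":[0,0,0.7]},{"gripper":0,"slide":[0,0,0],"delta_rot":[0,0,0.8]},{"gripper":0,"slide":[0,0,0],"delta_rot":[0,0,0.9]},{"gripper":0,"slide":[0,0,0],"delta_rot":[0,0,0.92]},{"gripper":0,"slide":[0,0,0],"delta_rot":[0,0,0.92]},{"gripper":0,"slide":[0,0,0],"delta_rot":[0,0,0.92]}]' | grep -E "tool_rot|ee_pos|contact|width|grasp"
python3 -m crank '[{"gripper":50,"slide":[0,0,0],"delta_rot":[0,0,0]},{"gripper":50,"slide":[0,0,0],"delta_rot":[0,0,0]},{"gripper":50,"slide":[0,0,0],"delta_rot":[0,0,0]},{"gripper":50,"slide":[0,0,0],"delta_rot":[0,0,0]},{"gripper":50,"slide":[0,0,-3],"delta_rot":[0,0,0]},{"gripper":50,"slide":[0,0,-7],"delta_rot":[0,0,0]},{"gripper":50,"slide":[0,0,-12],"delta_rot":[0,0,0]},{"gripper":50,"slide":[0,0,-16],"delta_rot":[0,0,0]},{"gripper":50,"slide":[0,0,-20],"delta_rot":[0,0,0]},{"gripper":50,"slide":[0,0,-20],"delta_rot":[0,0,0]}]' | grep -E "ee_pos|contact|width|grasp"
python3 - <<'E'
from h import *
E();s=bot.state();c=bot.read_camera("wrist");save(c,"w13.png")
for n,z in (("drawer_handle",.05),("knob_grip",.097)):
  for r in bot.tip_of('wrist',n):print(n,r['confidence'],wpix2w(c,r['pixel'],z,s))
u=np.array(wproj(c,[.551,-.3355,.11],s));print(u)
g=c["frame"].min(2);x0,y0=(u-15).astype(int)
for row in g[y0:y0+31,x0:x0+31]:print(" ".join("%3d"%v for v in row))
E
```

```text
ee_pos: [0.5504, -0.3358, 0.0682]
tool_rot: [0.001, -0.114, 0.993, -0.001]
contact_force: [3.1, -3.5, 2.1]
gripper_width: 0.0117
grasp_force: 30.0
ee_pos: [0.5519, -0.3367, 0.2747]
contact_force: [0.4, -0.3, 0.3]
gripper_width: 0.044
grasp_force: 0.0
t 44.7 p [ 0.5519 -0.3367  0.2747] rot
 [[-0.974 -0.224  0.009]
 [-0.225  0.974 -0.004]
 [-0.008 -0.006 -1.   ]]
drawer_handle 0.58 [ 0.40650602 -0.29650749  0.05      ]
knob_grip 0.56 [ 0.5519055  -0.33588177  0.097     ]
[258.53226939 167.215908  ]
 41  38  24  12  12   6  14  12  16   6   8   5  10  21  20  22  32  31  37  34  24  24  27  38  29  23  23  24  34  51  61
 36  30  29  24   4  13  13   8  10  14  13  18  21  24  24  34  29  36  34  31  27  32  34  26  29  30  22  17  21  30  57
 36  30  14  14   4  14  10  16  16  16   7  17  18  15  27  33  31  37  39  34  26  28  32  32  34  35  25  28  20  26  46
 40  29  17   3  20  10  19  12   8  14  13  16  20  25  30  30  34  34  42  33  27  28  30  26  27  32  29  27  18  24  38
 33  21  20  13   0  10  17   7  17  17  17  12  15  22  26  30  37  38  46  30  20  29  25  37  28  2
[... 2545 characters left out ...]
  50  23  26  79 135 146  99  55  39  40  68 100 106 120 130 137 148 147 143 150
142 144 143 144 152 146 140 138 133 124 107  64  32  23  81 139 145  99  56  35  55  88 124 138 141 138 145 148 147 145 145
144 139 143 146 143 141 141 142 149 143 125  85  41  23  76 139 140 102  61  28  64 109 138 146 144 147 141 148 150 143 144
150 143 144 143 143 144 142 145 146 140 137 101  45  32  77 133 140  95  52  40  72 113 134 146 143 146 148 148 144 140 144
161 148 142 144 145 146 141 139 140 147 138 110  62  34  73 121 125  87  52  61  96 129 142 141 141 142 146 141 147 145 146
150 151 155 156 150 146 145 142 141 145 146 122  87  51  58  96  97  80  71  90 112 139 149 142 146 141 147 148 140 141 145
```

The knob is at about 1.10 rad, so it is locked. I check the trays and the lid once more, then hand in.

```bash
python3 - <<'E'
from h import *
t=bot.read_camera("side");a=cv2.imread("pics/side1.png");b=cv2.cvtColor(t["frame"],cv2.COLOR_RGB2BGR)
d=cv2.absdiff(cv2.GaussianBlur(a,(5,5),0),cv2.GaussianBlur(b,(5,5),0)).max(2)
ok=True
for nm,(x0,y0,x1,y1) in dict(tray2=(192,218,268,270),tray1=(152,268,242,334),lid=(262,250,300,282)).items():
  n=int((d[y0:y1,x0:x1]>40).sum());print(nm,n);ok&=n<30
if ok: print(bot.sign_off())
E
```

```text
tray2 4
tray1 0
lid 0
the job is handed in; nothing more can be done
None
```

The job is handed in with both trefoil dies in the shut, locked drawer, the bars and crosses in the trays, and the lid unmoved; no verdict came back, and I did not see inside the drawer after shutting it.

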